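Clip the gas adapter onto the flask and shut its tap

TASK

The flask on the stand has cooled with its tap open and now goes into storage. Take the joint clip that fits, the largest of the three on the bench, hold it level by its stem and push it from the side, mouth first, onto the joint between the flask's neck and the glass adapter until it snaps fully home around both collars; then turn the white tap handle clockwise, seen from above, as far as it goes, until it stands square across the side tube. Leave the other things on the bench where they are.

Things in the scene. Friction and masses are not known exactly. Their poses are not given: they have to be found in the camera images.
- clip_stem (a point): grasp point: centre of the stem of the largest of three black plastic joint clips (30 g, 97 x 66 mm, 26 tall, lying flat), 13 mm above its underside. x points to the open mouth, z up. The stem lies along x, 12 mm wide in y, 38 mm of it free between the ring's back (19 mm ahead) and a 30 mm thumb plate (20 mm behind). Pinch it across y from above: the jaws stay free to flex.
- clip_bore (a point): bore centre of the same clip, half-way up it, 52 mm ahead of clip_stem; same axes. The clip is an open C, like a spanner: two stacked C rings, each 4 mm thick, with an 18 mm high slot between them, joined by a wall round the back and sides. Bore of the lower ring 50.6 mm, of the upper 40.6 mm. This point must end on the joint.
- clip_left (a joint): spread of the clip's left jaw, rad: 0 at rest (free, or closed round the neck), about 0.09 while its tip passes the widest part of the neck. Sprung shut.
- clip_right (a joint): the same for the right jaw.
- glass_joint (a point): the ground-glass joint; point on the neck's upright axis, 225 mm above the bench, where the flask's rolled rim (56 mm across, 6 mm down from here) meets the adapter's collar (54 mm, 6 mm up). Below, the neck is 50 mm across for 36 mm, down to the clamp; above, the adapter is a 40 mm tube whose dome ends 34 mm up. x points from the free side (-x), where the clip is pushed on, through the joint; z up.
- rig: flask (1 litre, 131 mm), adapter and stand as one fixed piece; origin 225 mm under the joint, same axes. Rod (12 mm, 400 tall) on -y, 145 mm off; side tube with tap on +y, 24 mm above the joint, its end 137 mm off. The clip goes on level, its slot around rim and collar: half-height on the joint, 3 mm play up and down (let go, it sinks 2 to 3 mm onto the collar). About 8 N push it on; it snaps home.
- tap_handle (a point): centre of the tap's white plastic handle, an upright plate 46 mm long (its y), 12 mm thick (its x), 24 mm high. Its underside is 10 mm above the glass barrel. It turns about the upright axis through this point, which lies 95 mm to the joint's +y side and 60 mm above it.
- tap (a joint): turn of the tap handle, rad: 0 is open (handle along the side tube), 1.57 shut (square across it, at its stop), growing clockwise seen from above. It stays where it is left; friction 0.06 N m.
- clip_mid: a smaller clip of the same shape (80 mm long, 54 mm wide), lying flat: wrong size, leave. Origin under its bore centre.
- clip_small: the smallest clip of the same shape (64 mm long, 44 mm wide), lying flat: wrong size, leave. Origin under its bore centre.
- grease: white plastic grease jar, 64 mm across and 58 mm tall, standing; leave. Origin under its centre.
- beaker: glass beaker, 80 mm across and 100 mm tall, standing; leave. Origin under its centre.
- spatula: steel spatula lying flat, 180 mm long, 6 mm thick; leave. Origin near its middle, on the underside.
Not all that is in view belongs to the job. What is shaped like the part that bears clip_stem but turquoise is not meant.

How it is judged:
By the outcome, as a careful person would: the job done as asked, in the order asked, and still so for the second after the job is handed in, with the robot touching nothing.
It also fails if it takes over 48 s, if anything falls off the work surface, if the arm or the gripper's body presses on something with over 40 N, if the wrist force passes 120 N, or if a joint passes its speed limit or range.

ROBOT

A 6-joint arm with a two-finger parallel gripper is mounted at the origin on the work surface. World frame = base frame: x ahead of the robot, y to its left, z up, the work surface at z = 0. Lengths are in m, angles in rad, forces in N, time in s.
With the tool pointing down it reaches from about 0.35 to 0.85 m from the base axis. Payload 8.1 kg.
Tool frame: the origin (TCP) lies at the very end of the fingers, on their centre line; the grasp point (between the pads) lies 19 mm behind it; z points along the fingers, x is the direction in which the jaws open and shut, and the axes are right-handed (so a half turn about z gives the same grasp; the last joint's range is limited). The gripper opens to 85 mm and grips with 20 to 120 N. Pads are 22 mm wide; open, the fingers measure 114 mm over their backs; the gripper's body (76 mm by 85 mm) begins 54 mm behind the grasp point. The pads swing forward as they close: fully open they stand 13 mm farther back than shut.
Start: joints at [1.067, 0.13, 1.488, -0, 1.523, -0.085], TCP at [0.244, 0.548, 0.231] pointing down, gripper open.
Joint ranges: [-2.96, 2.96], [-0.89, 2.26], [0.02, 2.5], [-1.34, 4.48], [0, 2.73], [-2.66, 2.66]. Speed limits (rad/s): [2.39, 2.39, 2.79, 3.14, 3.14, 3.14].

INTERFACE

Orientations are given as a unit quaternion [x, y, z, w].
In Python, from plant import env gives the robot as it stands.
- The arm moves only by the tool send_rows, never from a script. Its argument "increments" is text: rows parted by semicolons, each of 5 numbers parted by spaces: the shift along the tool's x, y, z in mm, then the turn about the tool's z in degrees, then the finger opening in mm, from 0 to 85.4. In form: tx ty tz turn fingers; .... A call has 1 to 5 rows; each row is the pose to reach, as a shift and turn from the pose commanded when the call began, along the tool's axes at that moment; what a row does not reach only later rows make up. A row lasts 1/10 s, in which the tool goes at most 50 mm and 8.59 degrees, less where a joint would pass 70% of its speed; a pose out of reach is approached as far as the arm can. A call with a gripper value outside its range is refused whole. The fingers move at their own pace and stop on an object; "newtons" is the grip in N (left out, the last holds). Time passes only in rows, so rows that repeat a pose let the fingers close. It gives the time, the measured TCP pose, the force and the opening at its end, in the units of the state.
- env.read_state(): the state, without advancing time (a new reading comes with each control period).
- env.snapshot(name): name is "scene" or "top"; returns the picture (400x640x3 uint8, blue, green, red); there is no depth.
- env.get_calibration(name): a dict with "intrinsics" (3x3 intrinsics, pixels), "eye" and "rotation" of the camera in the world. Camera axes: x right, y down, z forward; pixel columns grow to the right and rows downward; lengths in m; the calibration is good to about 2 mm. A picture is of the moment at which its call begins. get_calibration takes no time and is no camera call.
- env.sign_off(): hands the job in, once; it reports no verdict.
Trained networks look in the newest picture that a camera, given by its name, has taken for a name from the list of things; names that differ only in an ending like _2 or _b are one class to them, and where a whole thing is asked for, a point or a joint stands for the part that bears it (a point fixed in the world has none). Each returns a list of dicts, best first, with "conf" (0 to 1); they miss things now and then, are a little off and sometimes report something else, mostly with a low value. They report only what shows in the picture. A call takes as long as a camera call. They do not tell look-alikes from the thing itself.
- env.silhouettes(query, camera): "region" (400x640 bool, what is visible of it) and "position" ([row, column] in pixels, amid what is visible of it).
The state is a dict: "time": time; "joint_positions": joint angles; "qd": joint speeds; "effort": joint torques, N m; "eef_pos": TCP position; "tool_rot": TCP orientation; "force": force on the tool from outside, world axes, zero at the start; "moment": the same for the moment, N m; "gripper_width": finger opening in m.
Only numpy, scipy, OpenCV 4.12 (cv2) and the standard library are available. Lean on these libraries where they do the work, as an engineer would, in place of code of your own. Each camera call takes 0.05 s, during which the arm holds its last target.

## Working session

There is one attempt and no reset: what is moved stays moved. The work goes in short steps, Python scripts to look and compute and a tool call to move; the robot and the scene stay as the last step left them, time stands still between calls to the robot, and variables do not carry over. Pictures are saved under pics/ and viewed, and the job is handed in when it is done.

Besides the shell and the picture viewer there is one more tool, called after "Emit:" as name(argument=value, ...) on one line, values as JSON. send_rows: Moves the arm, as the interface text tells. Its arguments: {"type":"object","properties":{"increments":{"type":"string"},"newtons":{"type":"number"}},"required":["increments"]}

```bash
ls; mkdir -p pics; python3 - <<'E'
from plant import env
import cv2,numpy as np
np.set_printoptions(precision=4,suppress=True)
for n in("scene","top"):
    im=env.snapshot(n);cv2.imwrite(f"pics/{n}0.png",im)
    c=env.get_calibration(n);print(n,c)
print(env.read_state())
E
```

```text
pics
scene {'intrinsics': array([[367.5965,   0.    , 317.43  ],
       [  0.    , 367.5965, 198.3874],
       [  0.    ,   0.    ,   1.    ]]), 'eye': array([0.9012, 0.4942, 0.7718]), 'rotation': array([ 0.2905,  0.8873, -0.3383, -0.1174])}
top {'intrinsics': array([[459.9709,   0.    , 332.2552],
       [  0.    , 459.9709, 197.8482],
       [  0.    ,   0.    ,   1.    ]]), 'eye': array([0.3891, 0.0944, 1.3535]), 'rotation': array([ 0.7095, -0.6999,  0.0628, -0.0539])}
{'time': 0.1, 'joint_positions': array([ 1.0666,  0.1311,  1.4892,  0.    ,  1.523 , -0.0854]), 'qd': array([-0.0005, -0.0037, -0.0017,  0.0001,  0.0006,  0.0007]), 'effort': array([  0.0004, -57.0952, -50.1944,  -0.0001,   0.008 ,  -0.    ]), 'eef_pos': array([0.2437, 0.5477, 0.2303]), 'tool_rot': array([ 0.8386,  0.5447, -0.0008,  0.0004]), 'force': array([-0.0657, -0.5456, -1.1929]), 'moment': array([ 0.0219, -0.0354,  0.0133]), 'gripper_width': 0.08513569080431523}
```

View pics/scene0.png

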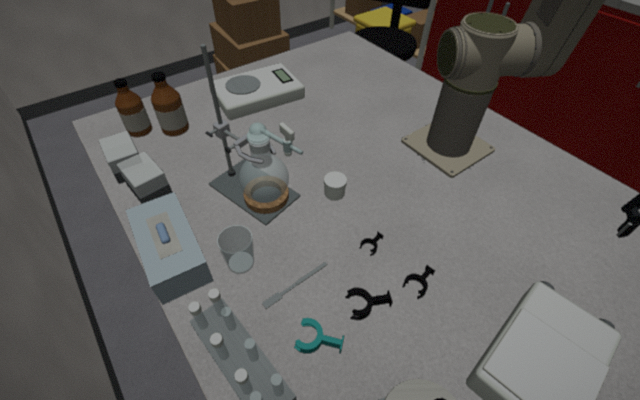

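View pics/top0.png

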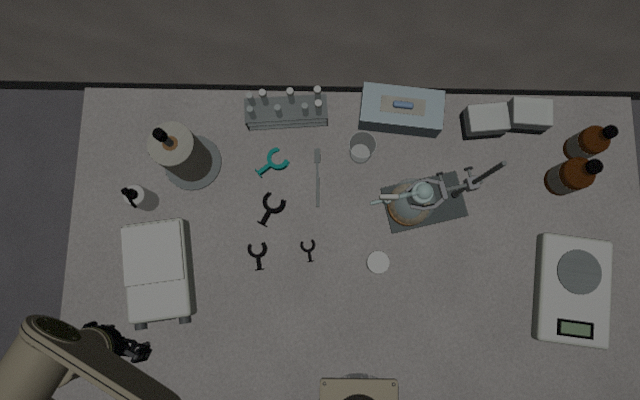

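The scene view shows black clips at (368,302), (420,282) and (372,243), with a turquoise one at (320,337). The flask is at (263,170) and its tap handle at (288,132). In the top view the black clips are at (271,208), (258,255) and (308,249), with turquoise at (272,162). The adapter is at about (424,192), with the side tube pointing left to (380,201).

```bash
cat > h.py <<'E'
import numpy as np,cv2
from scipy.spatial.transform import Rotation as R
from plant import env
np.set_printoptions(precision=4,suppress=True)
def cal(n):
    c=env.get_calibration(n);return np.array(c["intrinsics"]),np.array(c["eye"]),R.from_quat(c["rotation"]).as_matrix()
def ray(n,uv):
    K,e,M=cal(n);d=M@np.linalg.solve(K,np.array([uv[0],uv[1],1.]));return e,d/np.linalg.norm(d)
def onz(n,uv,z):
    e,d=ray(n,uv);return e+d*(z-e[2])/d[2]
def proj(n,P):
    K,e,M=cal(n);P=np.atleast_2d(P);q=(P-e)@M@K.T;return q[:,:2]/q[:,2:]
def tri(uvs):
    A=0;b=0;rs=[ray(n,uv) for n,uv in uvs]
    for e,d in rs:
        Q=np.eye(3)-np.outer(d,d);A=A+Q;b=b+Q@e
    p=np.linalg.solve(A,b)
    return p,[np.linalg.norm((np.eye(3)-np.outer(d,d))@(p-e)) for e,d in rs]
def crop(im,u,v,r,name,f=None,rv=None):
    rv=rv or r
    c=im[max(0,v-rv):v+rv,max(0,u-r):u+r]
    f=f or min(800/c.shape[1],600/c.shape[0])
    cv2.imwrite(name,cv2.resize(c,None,fx=f,fy=f,interpolation=cv2.INTER_CUBIC))
E
python3 - <<'E'
from h import *
s=env.snapshot("scene");t=env.snapshot("top")
print(proj("top",[[0,0,0]]),proj("scene",[[0,0,0]]))
crop(s,368,302,50,"pics/cs.png");crop(t,270,208,40,"pics/ct.png")
crop(s,258,145,65,"pics/rs.png");crop(t,430,195,65,"pics/rt.png")
D={}
for q in("clip_stem","tap_handle","rig","clip_mid"):
  for n in("scene","top"):
    for i,r in enumerate(env.silhouettes(q,n)):
        m=r["region"];print(q,n,round(r["conf"],2),np.round(r["position"],1),m.sum())
        D[f"{q}|{n}|{i}"]=m
np.savez_compressed("m.npz",**D)
E
```

```text
[[357.9118 417.5851]] [[446.2323 144.963 ]]
clip_stem scene 0.74 [297.  367.5] 676
clip_stem scene 0.57 [342.9 316. ] 822
clip_stem top 0.86 [166.6 270.9] 340
tap_handle scene 0.69 [134.6 284.5] 176
tap_handle top 0.46 [195.6 387. ] 110
rig scene 0.55 [169.6 253.9] 6070
rig top 0.81 [198.  428.4] 4307
clip_mid scene 0.91 [281.6 419.6] 377
clip_mid scene 0.46 [169.2 254.6] 6164
clip_mid top 0.57 [256.3 258.5] 200
```

View pics/cs.png

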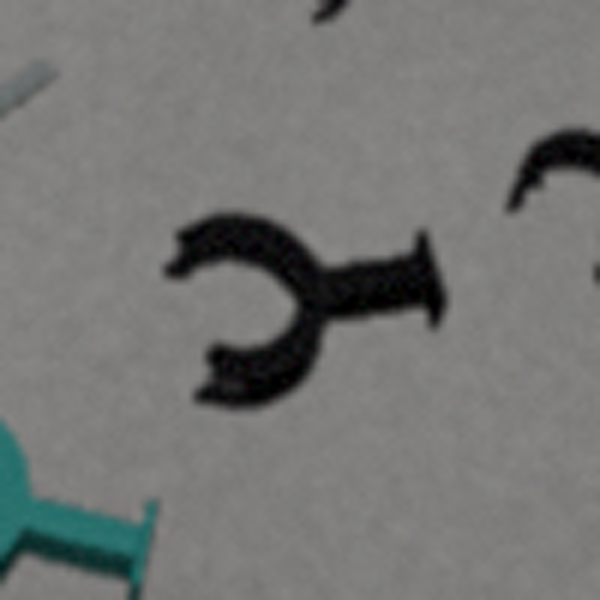

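View pics/ct.png

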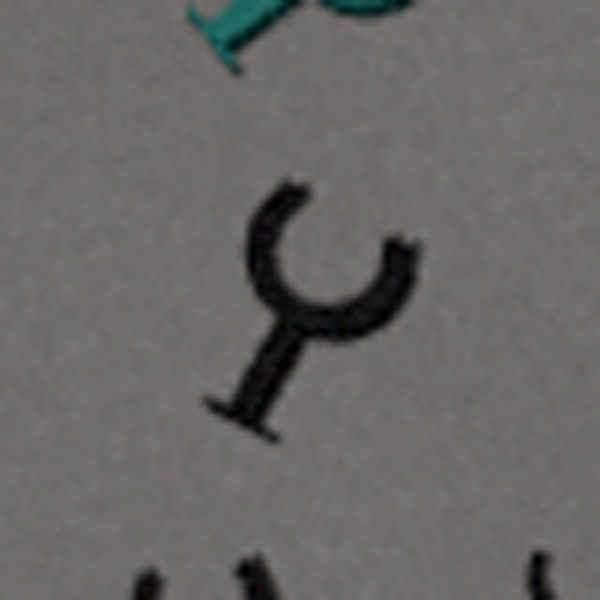

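View pics/rs.png

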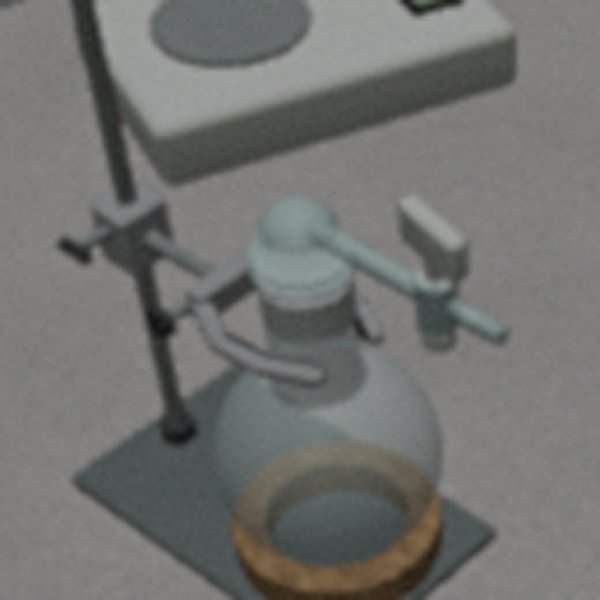

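View pics/rt.png

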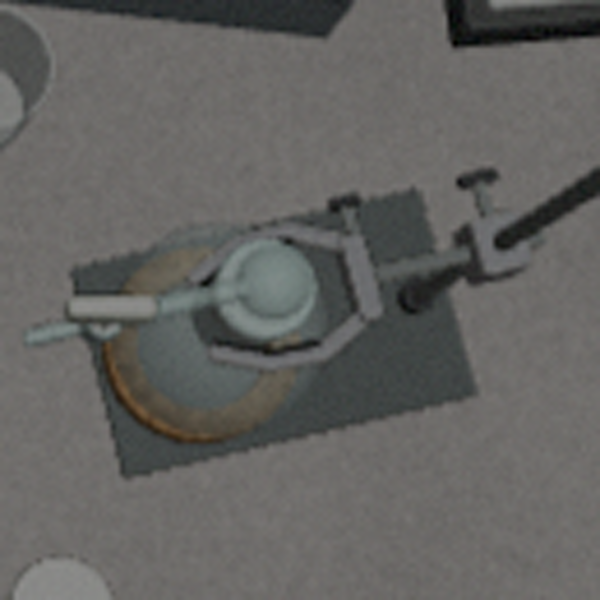

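The largest black clip, at scene (368,302) and top (271,208), is the one meant. Its look-alikes are turquoise at (320,337), and the mid (420,282) and small (372,243) black clips, which are clearly smaller. The crops confirm that it is black and its mouth points up-left in the scene view. Next I fit the clip and rig poses.

```bash
cat > clipfit.py <<'E'
from h import *
from scipy.optimize import minimize
def prisms():
    P=[]
    def box(x0,x1,y0,y1,z0,z1): P.append(np.array([[x,y,z] for x in(x0,x1) for y in(y0,y1) for z in(z0,z1)])/1000)
    box(-20,19.5,-6,6,2,24); box(-23,-20,-15,15,0,26)
    a=np.linspace(np.radians(42),np.radians(318),25)
    for a0,a1 in zip(a[:-1],a[1:]):
        for (ri,z0,z1) in((25.3,0,4),(20.3,22,26),(28,0,26)):
            P.append(np.array([[52+r*np.cos(t),r*np.sin(t),z] for r in(ri,33) for t in(a0,a1) for z in(z0,z1)])/1000)
    return P
PR=prisms();S=8
def render(n,p,u0,v0,w,h,z=0):
    x,y,yaw=p;c,s=np.cos(yaw),np.sin(yaw);M=np.array([[c,-s,0],[s,c,0],[0,0,1]])
    im=np.zeros((h*S,w*S),np.uint8)
    for q in PR:
        uv=proj(n,q@M.T+[x,y,z]);uv=((uv-[u0,v0]+.5)*S)
        cv2.fillConvexPoly(im,cv2.convexHull(uv.astype(np.float32)).astype(np.int32),255)
    return cv2.resize(im,(w,h),interpolation=cv2.INTER_AREA)/255.
E
python3 - <<'E'
from clipfit import *
s=cv2.imread("pics/scene0.png");t=cv2.imread("pics/top0.png")
W={"scene":(s,335,275,72,56),"top":(t,245,182,50,55)}
tg={}
for n,(im,u,v,w,h) in W.items():
    g=im[v:v+h,u:u+w].max(2).astype(float)
    bg=np.median(g);dk=np.percentile(g,1);m=np.clip((bg-g)/(bg-dk)*1.1-.05,0,1)
    g2=(m>.5).astype(np.uint8);k,l,st,_=cv2.connectedComponentsWithStats(g2)
    j=1+np.argmax(st[1:,4]);keep=cv2.dilate((l==j).astype(np.uint8),np.ones((3,3)))
    tg[n]=m*keep;print(n,bg,dk,st[j])
def cost(p,names=("scene","top")):
    q=[p[0],p[1],p[2]]
    return sum(((render(n,q,*W[n][1:])-tg[n])**2).sum() for n in names)
stem0=onz("top",(265.5,216),.013);b0=onz("top",(274,204),.013);print(stem0,b0)
yaw=np.arctan2(*(b0-stem0)[[1,0]])
for names in(("scene","top"),("scene",),("top",)):
    x0=np.array([*stem0[:2],yaw])
    for k in range(3):
        r=minimize(cost,x0,args=(names,),method="Nelder-Mead",options=dict(initial_simplex=x0+np.array([[0,0,0],[.004,0,0],[0,.004,0],[0,0,.1]]),xatol=1e-5,fatol=1e-3));x0=r.x
    print(names,r.x,np.degrees(r.x[2]),r.fun)
    if len(names)==2:
        o=[]
        for n in W:
            a=np.hstack([tg[n],render(n,r.x,*W[n][1:])]);o.append(cv2.resize(a,(800,int(800/a.shape[1]*a.shape[0])))[:290])
        cv2.imwrite("pics/fit1.png",np.vstack(o)*255)
E
```

```text
scene 128.0 6.0 [ 11  13  46  32 584]
top 111.0 9.490000000000002 [ 13  10  28  35 265]
[0.556  0.2737 0.013 ] [0.5919 0.25   0.013 ]Traceback (most recent call last):
  File "<stdin>", line 19, in <module>
    res = _minimize_neldermead(fun, x0, args, callback, bounds=bounds,
                               **options)
    fxr = func(xr)
    fx = function(np.copy(x), *(wrapper_args + args))
  File "<stdin>", line 13, in cost
  File "<stdin>", line 13, in <genexpr>
  File "clipfit.py", line 17, in render
    uv=proj(n,q@M.T+[x,y,z]);uv=((uv-[u0,v0]+.5)*S)
  File "h.py", line 12, in proj
    K,e,M=cal(n);P=np.atleast_2d(P);q=(P-e)@M@K.T;return q[:,:2]/q[:,2:]
          ~~~^^^
  File "h.py", line 6, in cal
    c=env.get_calibration(n);return np.array(c["intrinsics"]),np.array(c["eye"]),R.from_quat(c["rotation"]).as_matrix()
ValueError: time passes only in moves, steps and waits
```

```bash
cat > rig.py <<'E'
from h import *
def rigpts(x,y,yaw,th=0):
    c,s=np.cos(yaw),np.sin(yaw);M=np.array([[c,-s,0],[s,c,0],[0,0,1]])
    def T(p): return np.atleast_2d(p)@M.T/1000+[x,y,0]
    a=np.linspace(0,2*np.pi,40)
    circ=lambda r,z:T(np.c_[r*np.cos(a),r*np.sin(a),0*a+z])
    L=[circ(28,219),circ(27,231),circ(25,183),circ(20,240),T([[0,-145,0],[0,-145,400]]),T([[0,0,249],[0,137,249]])]
    hx,hy=6,23;q=np.array([[hx,hy],[-hx,hy],[-hx,-hy],[hx,-hy],[hx,hy]])
    R2=np.array([[np.cos(th),np.sin(th)],[-np.sin(th),np.cos(th)]]);q=q@R2.T+[0,95]
    L+=[T(np.c_[q,np.full(5,z)]) for z in(273,297)]
    return L,T
def overlay(n,im,L,name,u,v,r):
    f=6;c=cv2.resize(im[v-r:v+r,u-r:u+r],None,fx=f,fy=f,interpolation=cv2.INTER_CUBIC)
    for P in L:
        uv=((proj(n,P)-[u-r,v-r]+.5)*f).astype(np.int32)
        cv2.polylines(c,[uv],False,(0,0,255),1,cv2.LINE_AA)
    cv2.imwrite(name,cv2.resize(c,(600,600)))
E
python3 - <<'E'
from rig import *
sc=130/600
S=lambda u,v:("scene",(193+u*sc,80+v*sc)); T=lambda u,v:("top",(365+u*sc,130+v*sc))
# handle top face centre, tube end, 
print(tri([S(432,222),T(113,303)]),'handle top')
print(tri([S(505,335),T(28,335)]),'tube end')
print(onz("top",T(266,290)[1],.231),onz("scene",S(302,265)[1],.231),'collar')
print(onz("top",T(278,278)[1],.25))
print(onz("top",T(410,300)[1],0),onz("scene",S(178,432)[1],0),'rod base')
m=np.load("m.npz")
E
```

```text
(array([ 0.5729, -0.0517,  0.2899]), [np.float64(0.0011266093716354902), np.float64(0.0011266093716356127)]) handle top
(array([ 0.5621, -0.0119,  0.2443]), [np.float64(0.002298740768974953), np.float64(0.0022987407689750625)]) tube end
[ 0.5923 -0.1432  0.231 ] [ 0.6043 -0.1259  0.231 ] collar
[ 0.5955 -0.1456  0.25  ]
[ 0.629  -0.2857  0.    ] [ 0.6297 -0.2893  0.    ] rod base
```

```bash
sed -i 's/^def cal(n):/import functools\n@functools.lru_cache\ndef cal(n):/' h.py
cat > runclip.py <<'E'
from clipfit import *
s=cv2.imread("pics/scene0.png");t=cv2.imread("pics/top0.png")
W={"scene":(s,335,275,72,56),"top":(t,245,182,50,55)}
tg={}
for n,(im,u,v,w,h) in W.items():
    g=im[v:v+h,u:u+w].max(2).astype(float)
    bg=np.median(g);dk=np.percentile(g,1);m=np.clip((bg-g)/(bg-dk)*1.1-.05,0,1)
    g2=(m>.5).astype(np.uint8);k,l,st,_=cv2.connectedComponentsWithStats(g2)
    j=1+np.argmax(st[1:,4]);keep=cv2.dilate((l==j).astype(np.uint8),np.ones((3,3)))
    tg[n]=m*keep
def cost(p,names=("scene","top")):
    return sum(((render(n,p,*W[n][1:])-tg[n])**2).sum() for n in names)
stem0=onz("top",(265.5,216),.013);b0=onz("top",(274,204),.013)
yaw=np.arctan2(*(b0-stem0)[[1,0]])
for names in(("scene","top"),("scene",),("top",)):
    x0=np.array([*stem0[:2],yaw])
    for k in range(2):
        r=minimize(cost,x0,args=(names,),method="Nelder-Mead",options=dict(initial_simplex=x0+np.array([[0,0,0],[.004,0,0],[0,.004,0],[0,0,.1]]),xatol=1e-4,fatol=1e-2));x0=r.x
    print(names,r.x,np.degrees(r.x[2]),r.fun)
    if len(names)==2:
        o=[]
        for n in W:
            a=np.hstack([tg[n],render(n,r.x,*W[n][1:])]);o.append(cv2.resize(a,(600,290)))
        cv2.imwrite("pics/fit1.png",np.vstack(o)*255)
E
python3 runclip.py
python3 - <<'E'
from rig import *
L,_=rigpts(.595,-.145,np.radians(13.4))
overlay("scene",cv2.imread("pics/scene0.png"),L,"pics/os1.png",258,145,65)
overlay("top",cv2.imread("pics/top0.png"),L,"pics/ot1.png",430,195,65)
E
```

```text
('scene', 'top') [ 0.5539  0.2754 -0.4575] -26.212495297602267 145.76675598519876
('scene',) [ 0.5558  0.2766 -0.4606] -26.39111399899661 66.17705254635591
('top',) [ 0.552   0.2741 -0.4617] -26.453245795991567 20.970055537050794[ WARN:0@4.875] global loadsave.cpp:1063 imwrite_ Unsupported depth image for selected encoder is fallbacked to CV_8U.
```

View pics/fit1.png

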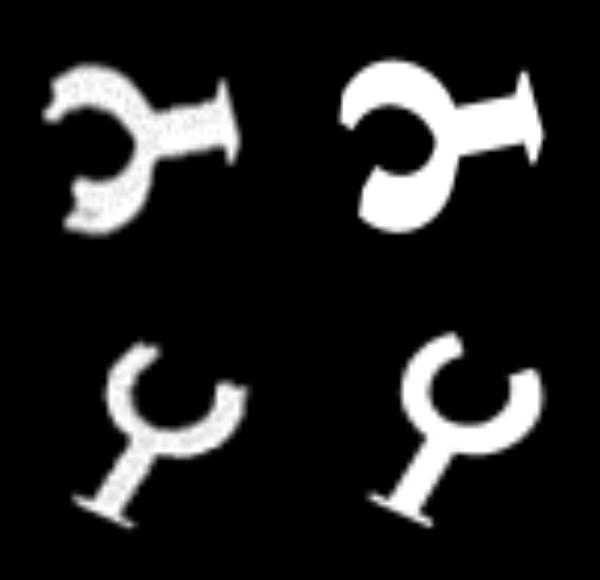

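View pics/os1.png

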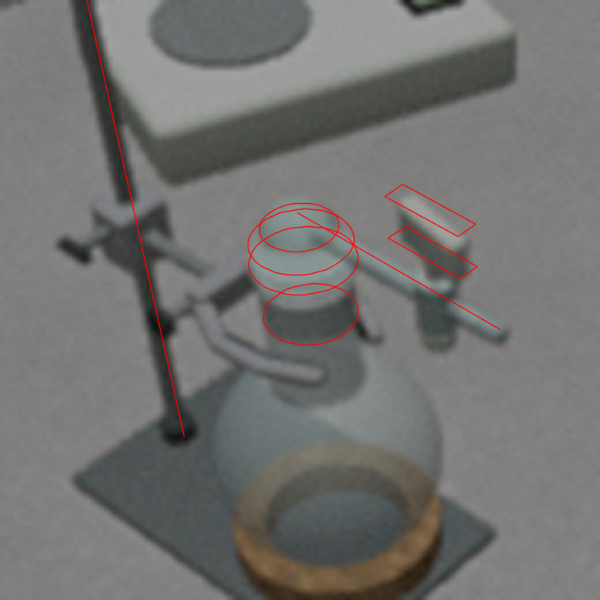

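View pics/ot1.png

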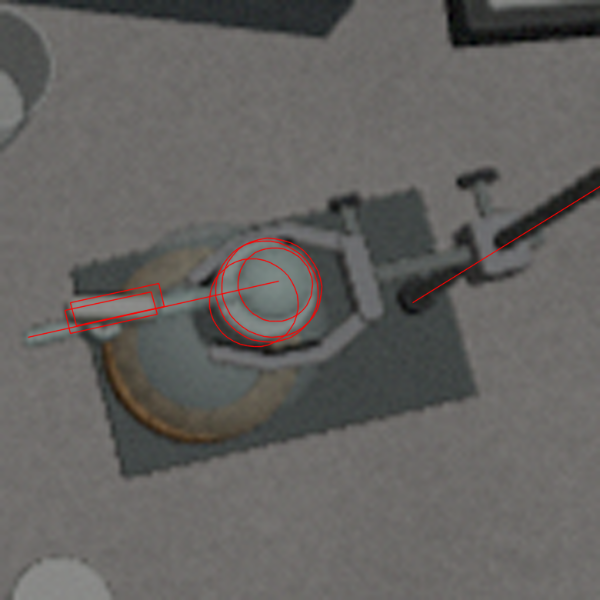

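```bash
python3 - <<'E'
from h import *
s=cv2.imread("pics/scene0.png");t=cv2.imread("pics/top0.png")
crop(s,276,138,34,"pics/rs2.png",f=11.5,rv=26);crop(t,408,197,42,"pics/rt2.png",f=9.5,rv=26)
E
```

```text
(no output)
```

View pics/rs2.png

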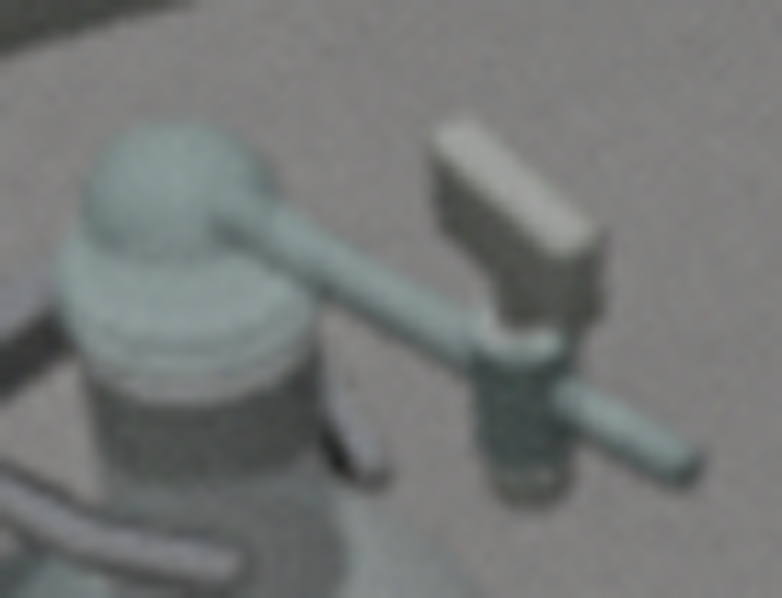

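View pics/rt2.png

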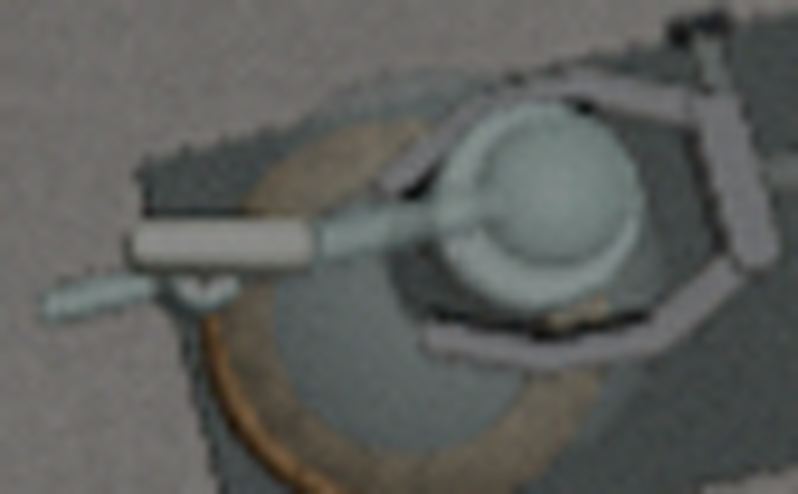

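```bash
cat > rf.py <<'E'
from rig import *
from scipy.optimize import least_squares
S=lambda u,v:("scene",(242+u/11.5-.5,112+v/11.5-.5)); T=lambda u,v:("top",(366+u/9.5-.5,171+v/9.5-.5))
S2=lambda u,v:("scene",(193+u*130/600-.5,80+v*130/600-.5));T2=lambda u,v:("top",(365+u*130/600-.5,130+v*130/600-.5))
obs=[("h",(0,0,297),S(519,187)),("h",(0,0,297),T(222,243)),
("r",(0,137,249),S(690,463)),("r",(0,137,249),T(45,304)),
("r",(0,0,239),S(177,193)),("r",(0,0,239),T(560,185)),("r",(0,0,229),T(541,203)),
("r",(0,-145,3),S2(178,432)),("r",(0,-145,3),T2(409,300))]
def model(p):
    x,y,yaw=p[:3];c,s=np.cos(yaw),np.sin(yaw);M=np.array([[c,-s,0],[s,c,0],[0,0,1]])
    r=[]
    for k,P,(n,uv) in obs:
        P=np.array(P,float)+([0,95,0] if k=="h" else 0)
        off=p[3:5] if n=="scene" else p[5:7]
        r.append(proj(n,M@P/1000+[x,y,0])[0]+off-uv)
    return np.array(r)
f=lambda p:np.r_[model(p).ravel(),p[3:7]*SC]
for SC in(0.3,1,100):
    r=least_squares(f,[.595,-.145,.23,0,0,0,0]);print(SC,r.x,np.degrees(r.x[2]));
    print(np.round(model(r.x),1).tolist())
for n in("scene","top"):
    pass
E
python3 rf.py
```

```text
0.3 [ 0.5962 -0.1394  0.2411 -0.8969 -0.7492  1.6165  0.2091] 13.812598001865144
[[-0.7, -2.1], [0.4, -0.7], [-0.1, -0.2], [-0.3, 0.1], [0.4, 1.4], [-1.1, 0.9], [0.1, -0.2], [0.5, 0.9], [0.8, -0.1]]
1 [ 0.5961 -0.1428  0.2415 -0.172   0.0129  0.255   0.1054] 13.83481814736865
[[-0.8, -2.2], [0.5, -0.7], [-0.2, -0.3], [-0.3, 0.1], [0.4, 1.4], [-1.1, 0.9], [0.1, -0.3], [0.8, 1.0], [0.5, -0.2]]
100 [ 0.596  -0.1433  0.2414 -0.      0.0001  0.      0.0001] 13.831955851800064
[[-0.7, -2.3], [0.5, -0.8], [-0.2, -0.4], [-0.3, -0.0], [0.5, 1.3], [-1.1, 0.8], [0.1, -0.4], [0.9, 0.9], [0.5, -0.3]]
```

```bash
cat > mv.py <<'E'
from h import *
def plan(target,tyaw,wrap=None):
    """target TCP world; tyaw = desired world yaw (deg) of tool x axis, mod 180"""
    st=env.read_state();M=R.from_quat(st["tool_rot"]).as_matrix()
    cy=np.degrees(np.arctan2(M[1,0],M[0,0]))
    d=M.T@(np.array(target)-st["eef_pos"])*1000
    turn=-(tyaw-cy)  # tool z down
    t1=(turn+90)%180-90
    print("t",round(st["time"],2),"eef",st["eef_pos"],"zaxis",M[:,2],"xyaw",round(cy,2),"q",st["joint_positions"],"w",st["gripper_width"],"F",st["force"])
    print("shift mm",np.round(d,1),"turn",round(t1,2),"or",round(t1-180*np.sign(t1),2))
E
python3 - <<'E'
from mv import *
plan([.5525,.2745,.13],-26.3+90)
E
```

```text
t 0.6 eef [0.244  0.5482 0.2313] zaxis [ 0.  0. -1.] xyaw 66.0 q [ 1.0666  0.1304  1.4882 -0.      1.523  -0.0854] w 0.08526544889041328 F [ 0.1558 -0.2594 -0.5897]
shift mm [-124.6  393.1  101.3] turn 2.3 or -177.7
```

Emit:
send_rows(increments="-125 393 0 2.3 60; -125 393 0 2.3 60; -125 393 0 2.3 60; -125 393 0 2.3 60; -125 393 0 2.3 60")

```text
time: 1.1
eef_pos: [0.432, 0.3806, 0.2316]
tool_rot: [0.849, 0.528, 0.0, -0.0]
force: [1.6, 0.8, 0.1]
gripper_width: 0.0597
```

```bash
python3 - <<'E'
from mv import *
plan([.5525,.2745,.10],-26.3+90)
E
```

```text
t 1.1 eef [0.432  0.3806 0.2316] zaxis [ 0.0005  0.0004 -1.    ] xyaw 63.72 q [ 0.6332  0.0645  1.5579  0.      1.5186 -0.479 ] w 0.05974852063956806 F [1.5513 0.831  0.1264]
shift mm [-41.9 155.  131.6] turn 0.02 or -179.98
```

Emit:
send_rows(increments="-42 155 0 0 60; -42 155 0 0 60; -42 155 40 0 60; -42 155 90 0 60; -42 155 130 0 60")

```text
time: 1.6
eef_pos: [0.5539, 0.2743, 0.1063]
tool_rot: [0.85, 0.526, 0.002, 0.001]
force: [0.9, 0.3, -0.9]
gripper_width: 0.0599
```

```bash
python3 - <<'E'
from mv import *
plan([.5525,.2745,.10],-26.3+90)
s=env.snapshot("scene");t=env.snapshot("top")
cv2.imwrite("pics/s1.png",s);cv2.imwrite("pics/t1.png",t)
crop(s,380,270,60,"pics/s1c.png",f=5);crop(t,270,210,60,"pics/t1c.png",f=5)
E
```

```text
t 1.6 eef [0.5539 0.2743 0.1063] zaxis [ 0.0041  0.0012 -1.    ] xyaw 63.53 q [ 0.3772  0.2633  1.5705 -0.0004  1.3035 -0.7315] w 0.05987523888060881 F [ 0.9397  0.2763 -0.8716]
shift mm [-0.5 -1.3  6.3] turn -0.17 or 179.83
```

View pics/s1c.png

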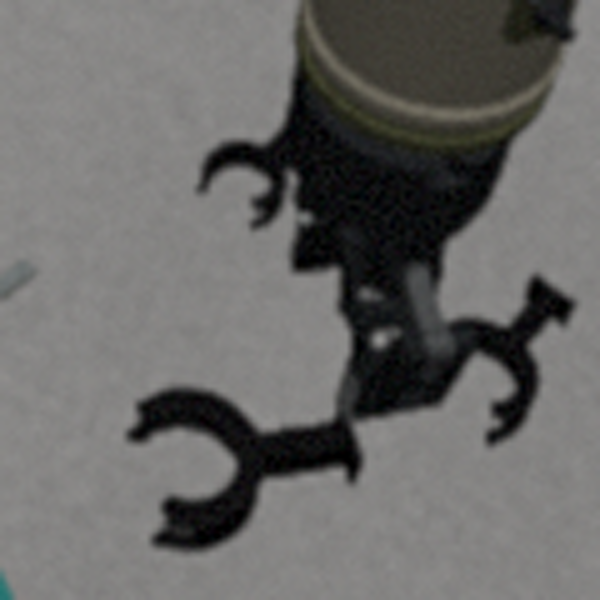

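View pics/t1c.png

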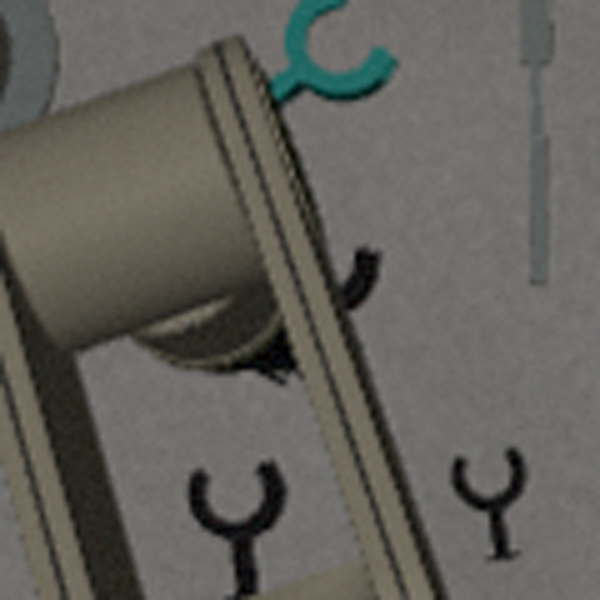

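```bash
python3 - <<'E'
from h import *
p=np.array([.5539,.2743,.1063]);M=R.from_quat([.85,.526,.002,.001]).as_matrix()
im=cv2.imread("pics/s1.png");f=8;u0,v0,w,h=345,255,90,70
c=cv2.resize(im[v0:v0+h,u0:u0+w],None,fx=f,fy=f,interpolation=cv2.INTER_CUBIC)
c=np.clip(c.astype(float)*2.2,0,255).astype(np.uint8)
for dz,col in((0,(0,0,255)),(-8,(0,255,0))):
  for sx in(-1,1):
    q=[[sx*x,y,dz] for x,y in((30,-11),(44.5,-11),(44.5,11),(30,11),(30,-11))]
    uv=((proj("scene",p+np.array(q)/1000@M.T)-[u0,v0]+.5)*f).astype(np.int32)
    cv2.polylines(c,[uv],False,col,1,cv2.LINE_AA)
cv2.imwrite("pics/s1d.png",c)
E
```

```text
(no output)
```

View pics/s1d.png

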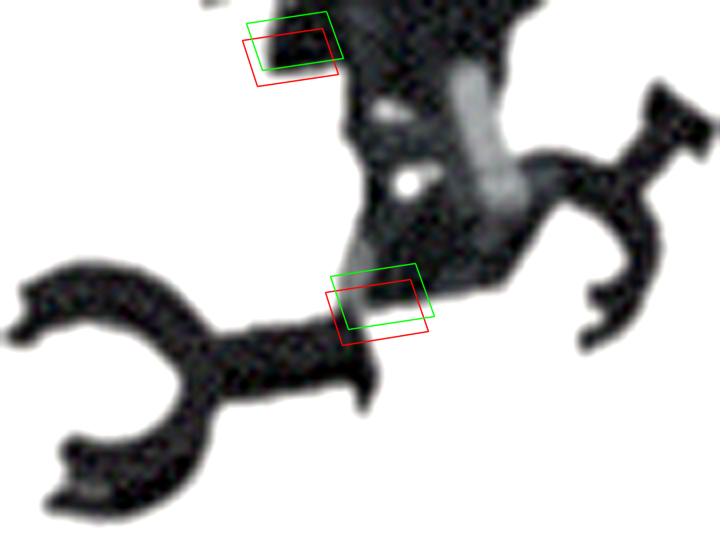

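```bash
python3 - <<'E'
from mv import *
plan([.5539,.2754,.004],-26.3+90)
E
```

```text
t 1.7 eef [0.5459 0.2727 0.0973] zaxis [-0.0135 -0.0055 -0.9999] xyaw 63.61 q [ 0.3794  0.2699  1.5802 -0.0001  1.3061 -0.7307] w 0.05995931018438212 F [-1.64   -0.2917 -1.5895]
shift mm [ 7.   6.9 93.2] turn -0.09 or 179.91
```

Emit:
send_rows(increments="0 0 0 0 40; 0 0 0 0 40; 0 0 0 0 40")

```text
time: 2.0
eef_pos: [0.5528, 0.2776, 0.1101]
tool_rot: [0.849, 0.528, 0.003, 0.0]
force: [-0.5, 0.4, 1.0]
gripper_width: 0.04
```

```bash
python3 - <<'E'
from mv import *
plan([.5539,.2754,.004],-26.3+90)
E
```

```text
t 2.0 eef [0.5528 0.2776 0.1101] zaxis [ 0.0055  0.0023 -1.    ] xyaw 63.77 q [ 0.3824  0.2591  1.5682  0.0001  1.3083 -0.7305] w 0.04004857323737428 F [-0.4598  0.3964  0.9523]
shift mm [ -1.9   1.5 106.1] turn 0.07 or -179.93
```

Emit:
send_rows(increments="0 0 0 0 40; 0 0 0 0 40; 0 0 0 0 40; 0 0 0 0 40; 0 0 0 0 40")

```text
time: 2.5
eef_pos: [0.5508, 0.2759, 0.106]
tool_rot: [0.849, 0.528, -0.0, -0.0]
force: [-0.1, 0.1, -0.1]
gripper_width: 0.0402
```

```bash
python3 - <<'E'
from mv import *
plan([.5539,.2754,.004],-26.3+90)
E
```

```text
t 2.5 eef [0.5508 0.2759 0.106 ] zaxis [-0.0002 -0.0001 -1.    ] xyaw 63.7 q [ 0.3812  0.2626  1.572  -0.      1.3072 -0.7306] w 0.040160203634043296 F [-0.1315  0.0882 -0.1459]
shift mm [  0.9   3.  102. ] turn 0.0 or -180.0
```

Settled. I'll descend smoothly and close.

Emit:
send_rows(increments="1 3 30 0 40; 1 3 65 0 40; 1 3 88 0 40; 1 3 98 0 40; 1 3 101 0 40")

```text
time: 3.0
eef_pos: [0.553, 0.2751, 0.0036]
tool_rot: [0.849, 0.528, -0.001, -0.0]
force: [0.4, 0.7, 0.2]
gripper_width: 0.0398
```

Emit:
send_rows(increments="0 0 0 0 40; 0 0 0 0 40; 0 0 0 0 40")

```text
time: 3.3
eef_pos: [0.5553, 0.2761, 0.0068]
tool_rot: [0.849, 0.528, 0.001, 0.0]
force: [-0.9, 0.2, 0.3]
gripper_width: 0.04
```

```bash
python3 - <<'E'
from mv import *
plan([.5539,.2754,.004],-26.3+90)
s=env.snapshot("scene");crop(s,368,295,40,"pics/s2.png")
E
```

```text
t 3.3 eef [0.5553 0.2761 0.0068] zaxis [ 0.0026  0.001  -1.    ] xyaw 63.71 q [ 0.3787  0.39    1.6132  0.      1.1355 -0.7332] w 0.03997492525676424 F [-0.8963  0.2462  0.3405]
shift mm [-1.2 -0.9  2.8] turn 0.01 or -179.99
```

View pics/s2.png

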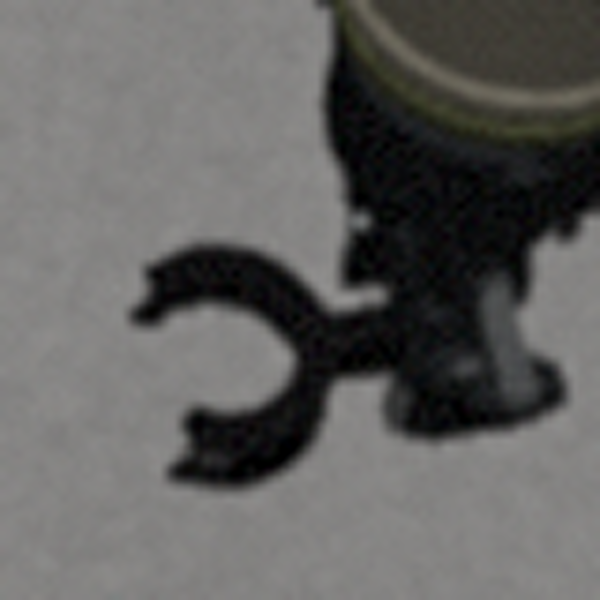

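The open jaws straddle the stem at crop (394,337). I'll close.

Emit:
send_rows(increments="0 0 0 0 0; 0 0 0 0 0; 0 0 0 0 0; 0 0 0 0 0; 0 0 0 0 0", newtons=60)

```text
time: 3.85
eef_pos: [0.5545, 0.2758, 0.0057]
tool_rot: [0.849, 0.528, 0.001, 0.0]
force: [-0.3, -0.3, 5.3]
gripper_width: 0.0108
```

```bash
python3 - <<'E'
from mv import *
plan([.5539,.2754,.24],-26.3+90)
s=env.snapshot("scene");crop(s,368,295,40,"pics/s3.png")
E
```

```text
t 3.85 eef [0.5545 0.2758 0.0057] zaxis [ 0.001   0.0004 -1.    ] xyaw 63.7 q [ 0.3787  0.3911  1.6141  0.      1.1353 -0.7332] w 0.0108132287385813 F [-0.2553 -0.3378  5.3409]
shift mm [  -0.4   -0.2 -234.3] turn 0.0 or -180.0
```

View pics/s3.png

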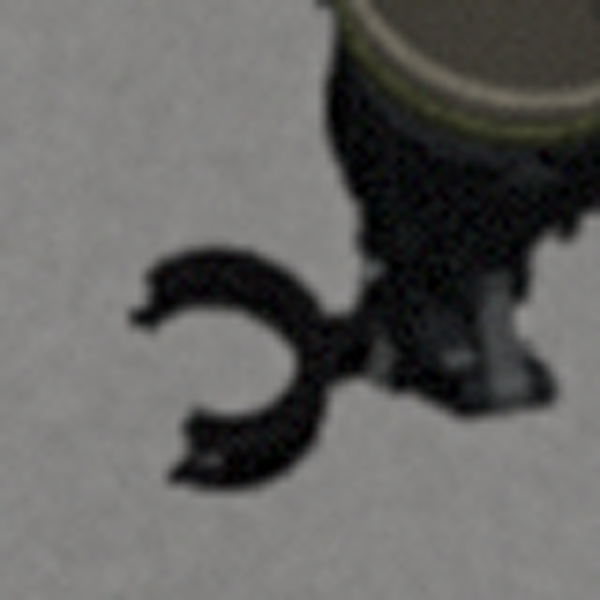

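Emit:
send_rows(increments="0 0 -20 0 0; 0 0 -60 0 0; 0 0 -110 0 0; 0 0 -160 0 0; 0 0 -200 0 0")

```text
time: 4.4
eef_pos: [0.5543, 0.2756, 0.208]
tool_rot: [0.849, 0.528, 0.001, 0.0]
force: [0.6, -0.1, -0.2]
gripper_width: 0.0106
```

Emit:
send_rows(increments="0 0 -25 0 0; 0 0 -40 0 0; 0 0 -44 0 0; 0 0 -44 0 0; 0 0 -44 0 0")

```text
time: 4.9
eef_pos: [0.5531, 0.2752, 0.2464]
tool_rot: [0.849, 0.528, -0.002, -0.0]
force: [0.0, -0.5, -0.5]
gripper_width: 0.0109
```

```bash
python3 - <<'E'
from mv import *
s=env.snapshot("scene");crop(s,390,230,60,"pics/s4.png");cv2.imwrite("pics/s4f.png",s)
plan([.42,.10,.25],103.8)
plan([.40,-.17,.25],103.8)
E
```

```text
t 4.95 eef [0.553  0.2751 0.2464] zaxis [-0.0037 -0.0015 -1.    ] xyaw 63.7 q [ 0.3787  0.1761  1.4105 -0.      1.559  -0.7332] w 0.01078744765890756 F [-0.849  -0.1253 -0.051 ]
shift mm [-216.   -41.7   -2.9] turn -40.1 or 139.9
t 4.95 eef [0.553  0.2751 0.2464] zaxis [-0.0037 -0.0015 -1.    ] xyaw 63.7 q [ 0.3787  0.1761  1.4105 -0.      1.559  -0.7332] w 0.01078744765890756 F [-0.849  -0.1253 -0.051 ]
shift mm [-466.9   60.    -2.4] turn -40.1 or 139.9
```

View pics/s4.png

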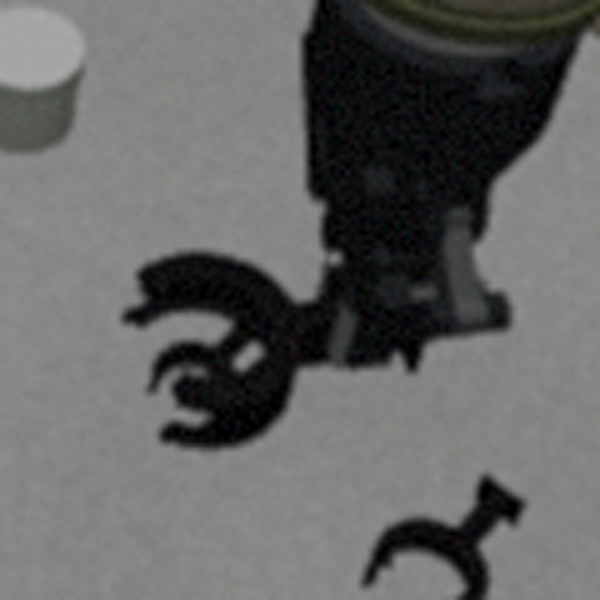

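Lifted and held: the clip is level at crop (210,350), with the small clip visible behind it. I'll route round on the robot side.

Emit:
send_rows(increments="-45 -15 0 -8 0; -95 -30 0 -16 0; -145 -42 0 -24 0; -195 -45 0 -32 0; -245 -40 0 -40 0")

```text
time: 5.45
eef_pos: [0.4105, 0.0804, 0.2474]
tool_rot: [0.62, 0.785, -0.001, -0.001]
force: [0.4, -0.6, 0.6]
gripper_width: 0.0108
```

```bash
python3 - <<'E'
from mv import *
plan([.40,-.17,.25],103.8)
plan([.462,-.176,.2177],103.8)
E
```

```text
t 5.45 eef [0.4105 0.0804 0.2474] zaxis [-0.0026 -0.0003 -1.    ] xyaw 103.36 q [ 0.0707 -0.3851  1.9314 -0.0001  1.5979 -1.7333] w 0.01080309910485533 F [ 0.4412 -0.6007  0.6177]
shift mm [-241.1  -68.1   -2.5] turn -0.44 or 179.56
t 5.45 eef [0.4105 0.0804 0.2474] zaxis [-0.0026 -0.0003 -1.    ] xyaw 103.36 q [ 0.0707 -0.3851  1.9314 -0.0001  1.5979 -1.7333] w 0.01080309910485533 F [ 0.4412 -0.6007  0.6177]
shift mm [-261.3   -9.1   29.6] turn -0.44 or 179.56
```

Emit:
send_rows(increments="-50 -20 0 0 0; -100 -40 0 0 0; -150 -60 0 0 0; -200 -68 0 0 0; -241 -68 0 0 0")

```text
time: 5.95
eef_pos: [0.3988, -0.1678, 0.2482]
tool_rot: [0.623, 0.782, -0.0, -0.0]
force: [1.1, -0.1, -0.1]
gripper_width: 0.0105
```

```bash
python3 - <<'E'
from mv import *
plan([.462,-.176,.2177],103.8)
E
```

```text
t 5.95 eef [ 0.3988 -0.1678  0.2482] zaxis [-0.0008  0.0005 -1.    ] xyaw 102.92 q [-0.5169 -0.3435  1.8981  0.      1.5879 -2.3133] w 0.010510939687347561 F [ 1.0637 -0.0623 -0.0658]
shift mm [-22.1  59.8  30.4] turn -0.88 or 179.12
```

Emit:
send_rows(increments="-5 20 5 -1 0; -12 40 16 -1 0; -20 55 27 -1 0; -22 60 30 -1 0; -22 60 30 -1 0")

```text
time: 6.45
eef_pos: [0.4628, -0.1735, 0.2173]
tool_rot: [0.616, 0.788, -0.0, -0.002]
force: [-0.8, -0.4, -0.6]
gripper_width: 0.0107
```

Emit:
send_rows(increments="0 0 0 0 0; 0 0 0 0 0; 0 0 0 0 0; 0 0 0 0 0; 0 0 0 0 0")

```text
time: 6.95
eef_pos: [0.4636, -0.174, 0.2195]
tool_rot: [0.616, 0.788, 0.0, 0.0]
force: [0.1, -0.3, -0.2]
gripper_width: 0.0107
```

```bash
python3 - <<'E'
from mv import *
plan([.4727,-.1733,.2177],103.8)
s=env.snapshot("scene");t=env.snapshot("top")
cv2.imwrite("pics/s5.png",s);cv2.imwrite("pics/t5.png",t)
crop(s,275,145,65,"pics/s5c.png");crop(t,420,205,65,"pics/t5c.png")
E
```

```text
t 6.95 eef [ 0.4636 -0.174   0.2195] zaxis [ 0.0006 -0.0003 -1.    ] xyaw 103.96 q [-0.4627 -0.1517  1.7897  0.      1.5029 -2.277 ] w 0.01071998597377584 F [ 0.0579 -0.3116 -0.1732]
shift mm [-1.5  9.   1.8] turn 0.16 or -179.84
```

View pics/s5c.png

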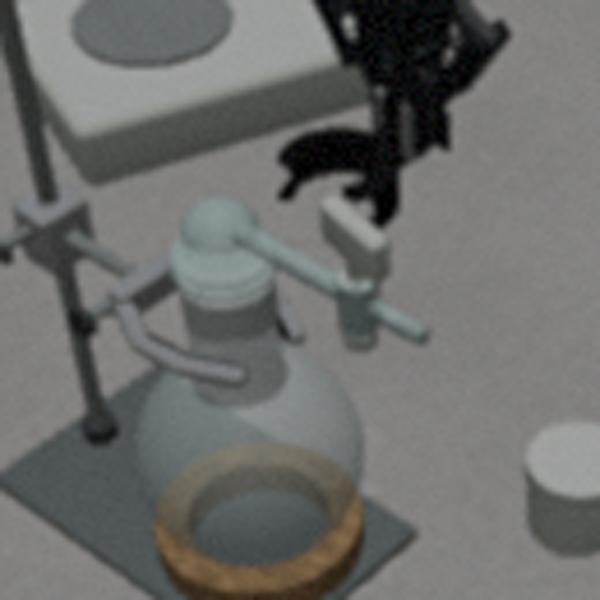

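View pics/t5c.png

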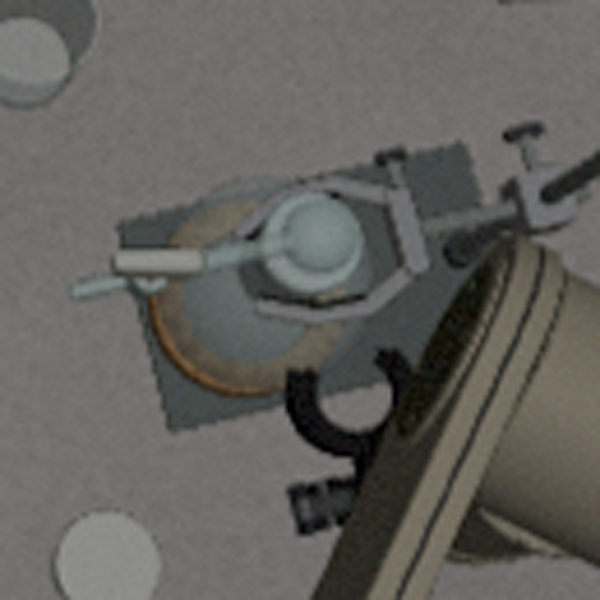

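View pics/s5.png

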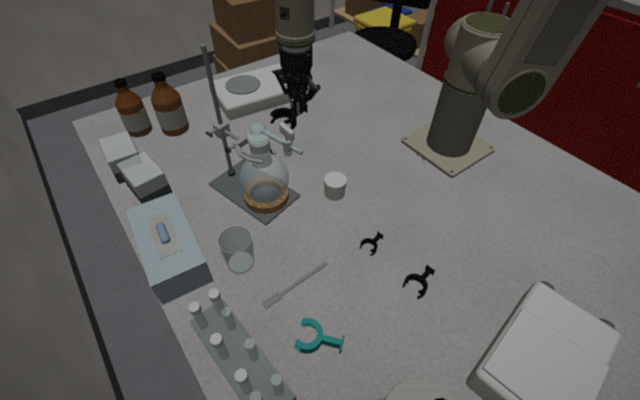

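View pics/t5.png

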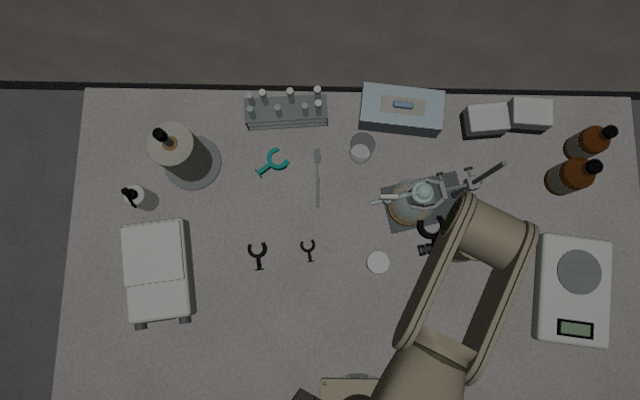

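```bash
python3 - <<'E'
from h import *
for z in(.22,.3,.35,.4,.45,.5,.55,.6): print(z,proj("scene",[.4636,-.174,z])[0],proj("top",[.4636,-.174,z])[0])
for p in([.546,-.155,.55],[.630,-.285,.4]):print(proj("top",p))
# wrist part horizontally at assumed heights
for z in(.45,.55,.65): print(z,onz("top",(500,235),z),onz("top",(470,197),z),onz("top",(537,225),z))
E
```

```text
0.22 [296.9958 110.9368] [435.2332 245.2423]
0.3 [296.012   82.7969] [443.4183 243.052 ]
0.35 [295.3269  63.201 ] [449.1866 241.5084]
0.4 [294.5788  41.8046] [455.5501 239.8055]
0.45 [293.7587  18.3476] [462.6061 237.9173]
0.5 [292.8556  -7.4828] [470.474  235.8119]
0.55 [291.8563 -36.0659] [479.3026 233.4493]
0.6 [290.7445 -67.8665] [489.2793 230.7796]
[[466.8476 187.1912]]
[[504.7877 162.6523]]
0.45 [ 0.4704 -0.2483  0.45  ] [ 0.5456 -0.1917  0.45  ] [ 0.4912 -0.3231  0.45  ]
0.55 [ 0.4614 -0.2104  0.55  ] [ 0.5283 -0.16    0.55  ] [ 0.4799 -0.2769  0.55  ]
0.65 [ 0.4524 -0.1725  0.65  ] [ 0.511  -0.1283  0.65  ] [ 0.4686 -0.2307  0.65  ]
```

```bash
cat > ov.py <<'E'
from clipfit import *
from rig import rigpts
def ov(n,im,clip,z,rig,u0,v0,w,h,name,f=8,bright=1.0):
    c=cv2.resize(im[v0:v0+h,u0:u0+w],None,fx=f,fy=f,interpolation=cv2.INTER_CUBIC)
    c=np.clip(c.astype(float)*bright,0,255).astype(np.uint8)
    if clip is not None:
        m=render(n,clip,u0,v0,w,h,z);m=cv2.resize(m,None,fx=f,fy=f,interpolation=cv2.INTER_LINEAR)
        cs,_=cv2.findContours((m>.5).astype(np.uint8),cv2.RETR_LIST,cv2.CHAIN_APPROX_NONE)
        cv2.drawContours(c,cs,-1,(0,255,255),1)
    if rig is not None:
        for P in rigpts(*rig)[0]:
            uv=((proj(n,P)-[u0,v0]+.5)*f).astype(np.int32);cv2.polylines(c,[uv],False,(0,0,255),1,cv2.LINE_AA)
    cv2.imwrite(name,c)
E
python3 - <<'E'
from ov import *
s=cv2.imread("pics/s5.png");t=cv2.imread("pics/t5.png")
clip=(.4636-.0006*0,-.174,np.radians(13.96));rg=(.596,-.143,np.radians(13.83),.2)
ov("scene",s,clip,.2138,rg,240,95,95,70,"pics/o5s.png",bright=1.6)
ov("top",t,clip,.2138,rg,370,165,95,70,"pics/o5t.png",bright=1.6)
E
```

```text
(no output)
```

View pics/o5s.png

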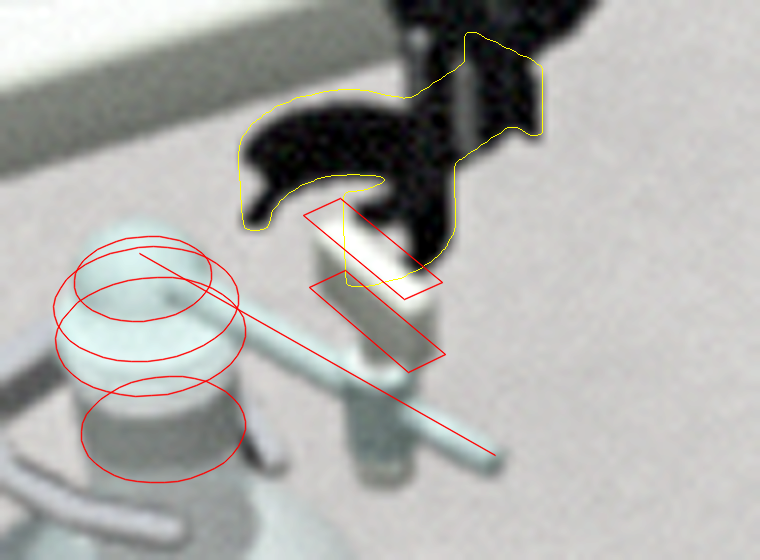

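View pics/o5t.png

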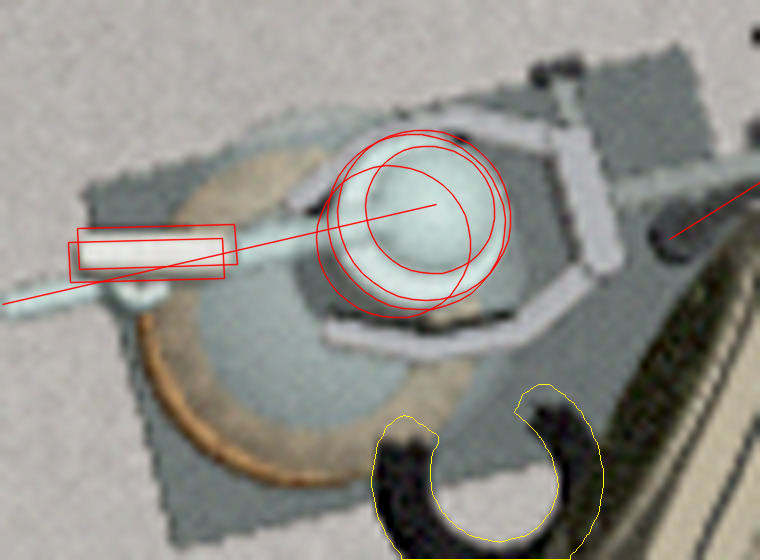

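Emit:
send_rows(increments="-1 8 1 0 0; -1 16 2 0 0; -1 21 2 0 0; -1 23 2 0 0; -1 23 2 0 0")

```text
time: 7.55
eef_pos: [0.4864, -0.1692, 0.217]
tool_rot: [0.616, 0.788, -0.0, -0.0]
force: [-0.5, -0.6, -0.8]
gripper_width: 0.0107
```

Emit:
send_rows(increments="0 0 0 0 0; 0 0 0 0 0; 0 0 0 0 0")

```text
time: 7.85
eef_pos: [0.486, -0.1695, 0.2172]
tool_rot: [0.616, 0.788, -0.0, 0.0]
force: [0.0, -0.4, 0.0]
gripper_width: 0.0111
```

```bash
python3 - <<'E'
from mv import *
plan([.596-.052*.971,-.1422-.052*.2385,.2177],103.8)
from ov import *
s=env.snapshot("scene");t=env.snapshot("top")
cv2.imwrite("pics/s6.png",s);cv2.imwrite("pics/t6.png",t)
st=env.read_state();M=R.from_quat(st["tool_rot"]).as_matrix();p=st["eef_pos"]
clip=(p[0],p[1],np.arctan2(M[1,0],M[0,0])-np.pi/2);rg=(.596,-.1425,np.radians(13.83),.2)
ov("scene",s,clip,p[2]-.0057,rg,240,95,95,70,"pics/o6s.png",bright=1.6)
ov("top",t,clip,p[2]-.0057,rg,370,165,95,70,"pics/o6t.png",bright=1.6)
ov("scene",s,None,0,None,245,100,60,50,"pics/o6sr.png",bright=1.8,f=12)
E
```

```text
t 7.85 eef [ 0.486  -0.1695  0.2172] zaxis [ 0.0001 -0.0001 -1.    ] xyaw 103.95 q [-0.4352 -0.0949  1.7418 -0.0001  1.4946 -2.2494] w 0.011128227076330285 F [ 0.0297 -0.4009  0.004 ]
shift mm [ 0.1 61.3 -0.5] turn 0.15 or -179.85
```

View pics/o6s.png

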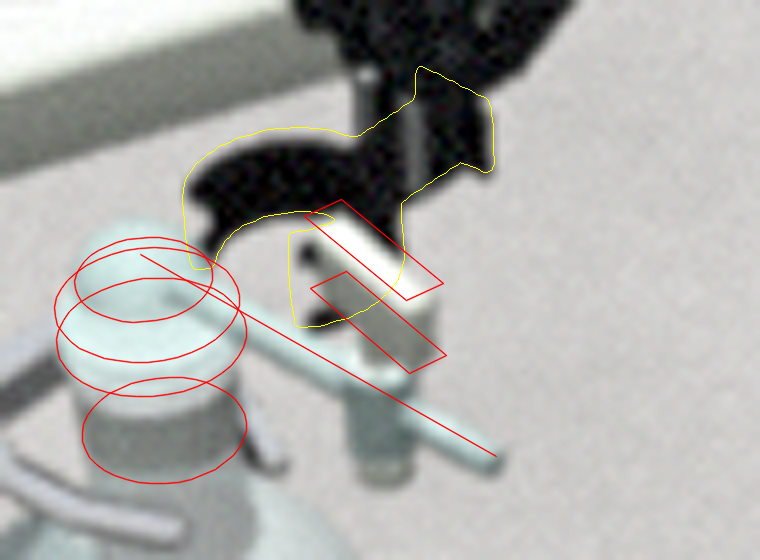

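View pics/o6t.png

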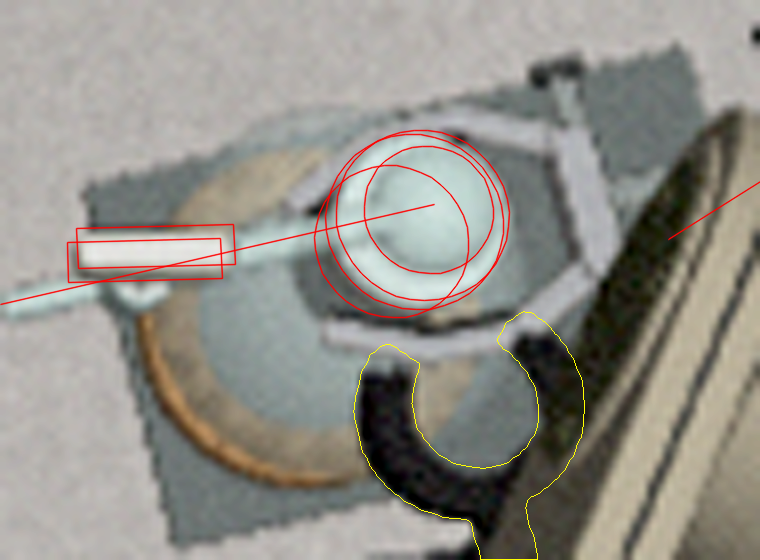

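View pics/o6sr.png

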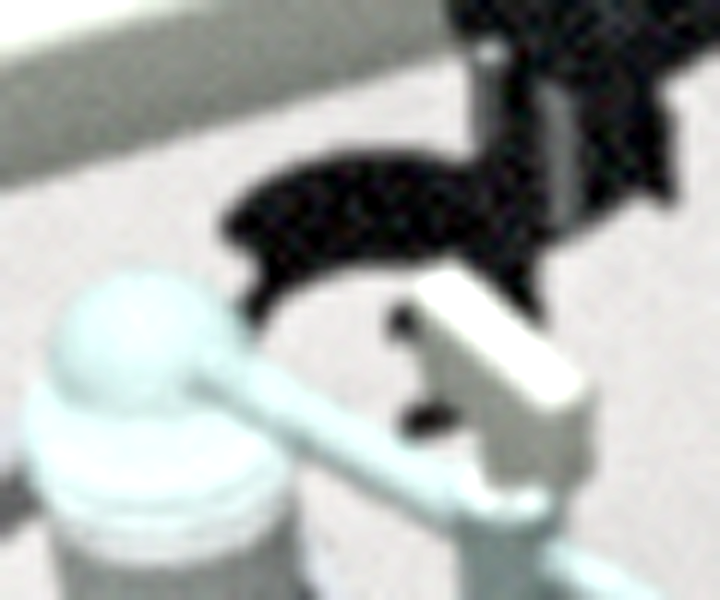

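Emit:
send_rows(increments="1 8 0 0 0; 1 16 0 0 0; 1 20 0 0 0; 1 24 0 0 0; 1 26 0 0 0", newtons=80)

```text
time: 8.45
eef_pos: [0.5115, -0.162, 0.217]
tool_rot: [0.616, 0.788, -0.0, -0.0]
force: [-0.4, -0.6, 0.2]
gripper_width: 0.0098
```

Emit:
send_rows(increments="0 3 0 0 0; 0 6 0 0 0; 0 9 0 0 0; 0 11 0 0 0; 0 11 0 0 0")

```text
time: 8.95
eef_pos: [0.5203, -0.1604, 0.2166]
tool_rot: [0.616, 0.787, -0.002, -0.001]
force: [-6.3, -4.8, 0.4]
gripper_width: 0.0101
```

```bash
python3 - <<'E'
from mv import *
plan([.596-.052*.971,-.1422-.052*.2385,.2177],103.8)
s=env.snapshot("scene");t=env.snapshot("top")
cv2.imwrite("pics/s7.png",s);cv2.imwrite("pics/t7.png",t)
from ov import *
ov("scene",s,None,0,None,240,95,60,50,"pics/o7s.png",bright=1.8,f=12)
ov("top",t,None,0,None,390,165,60,50,"pics/o7t.png",bright=1.8,f=12)
E
```

```text
t 8.95 eef [ 0.5203 -0.1604  0.2166] zaxis [-0.0037 -0.001  -1.    ] xyaw 103.88 q [-0.3917 -0.0092  1.6603 -0.0024  1.4936 -2.2046] w 0.010091774313990467 F [-6.261  -4.7722  0.366 ]
shift mm [-0.4 25.8 -1.2] turn 0.08 or -179.92
```

View pics/o7s.png

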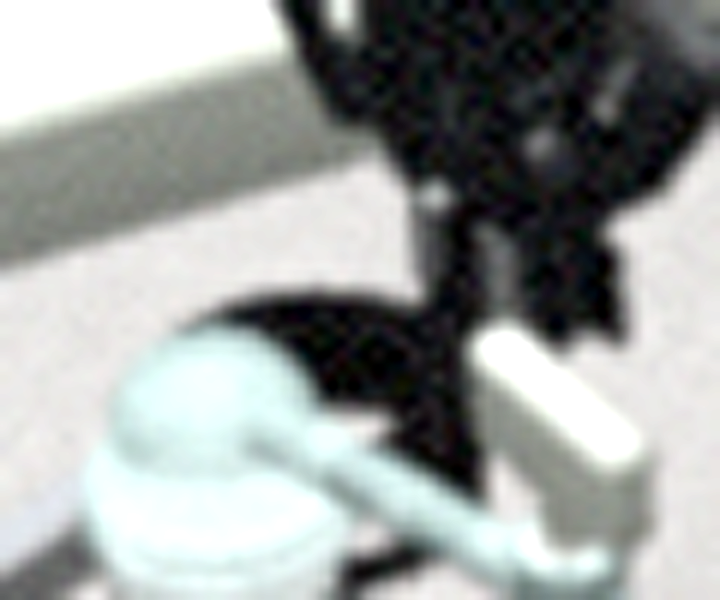

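View pics/o7t.png

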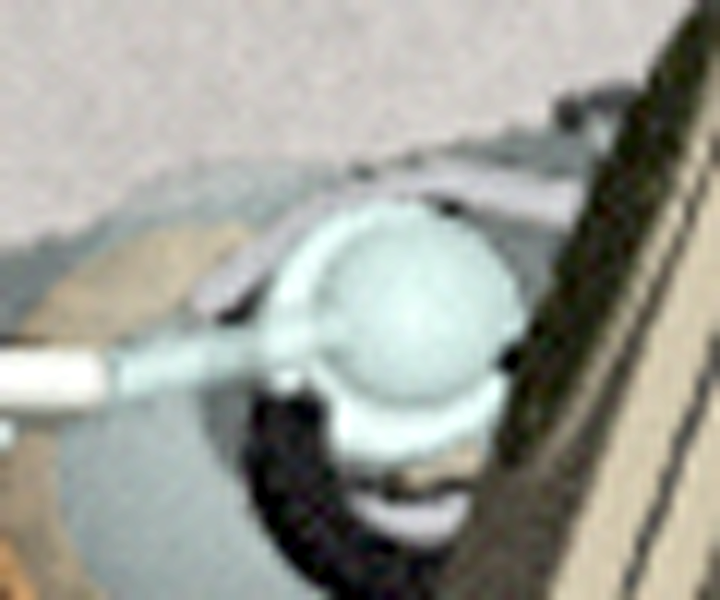

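Emit:
send_rows(increments="0 4 0 0 0; 0 8 0 0 0; 0 11 0 0 0; 0 14 0 0 0; 0 16 0 0 0")

```text
time: 9.55
eef_pos: [0.5375, -0.1564, 0.2174]
tool_rot: [0.616, 0.788, -0.0, 0.0]
force: [-1.0, -2.8, 1.3]
gripper_width: 0.0104
```

```bash
python3 - <<'E'
from mv import *
plan([.596-.052*.971,-.1422-.052*.2385,.2177],103.8)
E
```

```text
t 9.55 eef [ 0.5375 -0.1564  0.2174] zaxis [ 0.0003 -0.001  -1.    ] xyaw 103.91 q [-0.3742  0.0281  1.6214 -0.0008  1.4915 -2.1876] w 0.010392961325498636 F [-1.0291 -2.8188  1.2941]
shift mm [-0.2  8.2 -0.3] turn 0.11 or -179.89
```

Emit:
send_rows(increments="0 3 0 0 0; 0 6 0 0 0; 0 8 0 0 0; 0 9 0 0 0; 0 9 0 0 0")

```text
time: 10.05
eef_pos: [0.5457, -0.1545, 0.2174]
tool_rot: [0.616, 0.788, -0.001, 0.0]
force: [-4.0, -7.0, 2.0]
gripper_width: 0.0101
```

```bash
python3 - <<'E'
from mv import *
plan([.596-.052*.971,-.1422-.052*.2385,.2177],103.8)
s=env.snapshot("scene");t=env.snapshot("top")
cv2.imwrite("pics/s8.png",s);cv2.imwrite("pics/t8.png",t)
from ov import *
ov("scene",s,None,0,None,240,95,60,50,"pics/o8s.png",bright=1.8,f=12)
ov("top",t,None,0,None,390,165,60,50,"pics/o8t.png",bright=1.8,f=12)
E
```

```text
t 10.05 eef [ 0.5457 -0.1545  0.2174] zaxis [-0.0011 -0.0016 -1.    ] xyaw 103.91 q [-0.365   0.0492  1.5998 -0.0019  1.4931 -2.1785] w 0.010052870396307112 F [-4.012  -7.0374  1.9878]
shift mm [-0.1 -0.2 -0.3] turn 0.11 or -179.89
```

View pics/o8s.png

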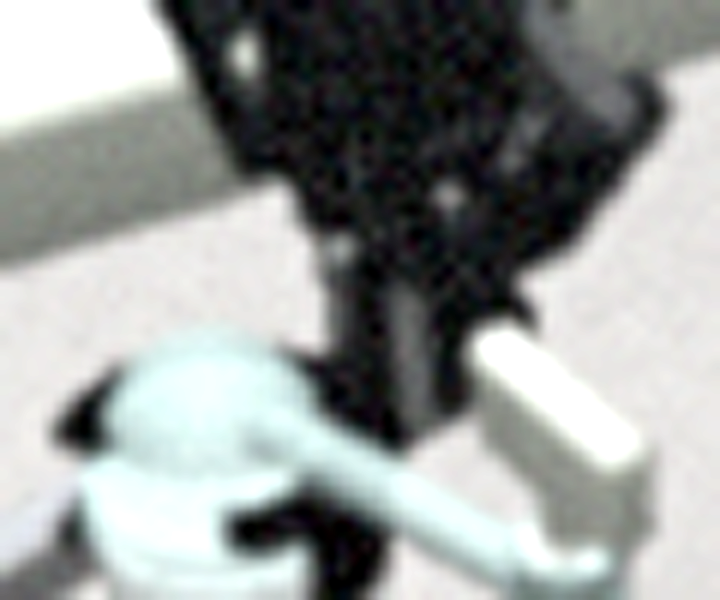

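View pics/o8t.png

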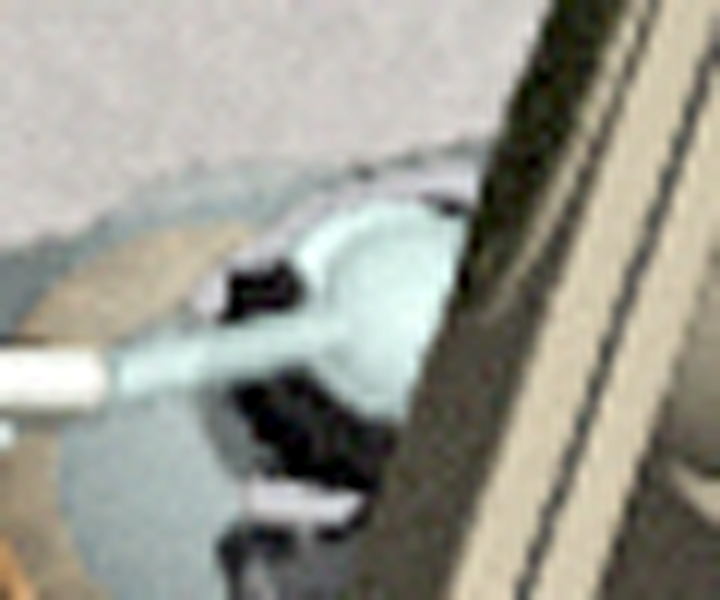

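Emit:
send_rows(increments="-1 1 0 0 0; -2 2 0 0 0; -2 2 0 0 0; -2 2 0 0 0")

```text
time: 10.55
eef_pos: [0.546, -0.1552, 0.2164]
tool_rot: [0.616, 0.788, -0.002, -0.002]
force: [-14.1, -3.7, 4.5]
gripper_width: 0.0103
```

```bash
python3 - <<'E'
from mv import *
plan([.596-.052*.971,-.1422-.052*.2385,.2177],103.8)
E
```

```text
t 10.55 eef [ 0.546  -0.1552  0.2164] zaxis [-0.0061  0.0001 -1.    ] xyaw 103.93 q [-0.3659  0.0562  1.5941 -0.0021  1.497  -2.1797] w 0.010265500127403187 F [-14.0573  -3.6896   4.4988]
shift mm [ 0.7 -0.4 -1.2] turn 0.13 or -179.87
```

Bottomed out: 14 N axially with no further advance, and the lateral load is gone. I'll relax the push and release.

Emit:
send_rows(increments="0 -1 0 0 0; 0 -2 0 0 0; 0 -2 0 0 10; 0 -2 0 0 25; 0 -2 0 0 40")

```text
time: 11.05
eef_pos: [0.5471, -0.1551, 0.2174]
tool_rot: [0.616, 0.788, 0.0, 0.0]
force: [-0.1, -0.2, 0.3]
gripper_width: 0.0383
```

Emit:
send_rows(increments="0 0 0 0 40; 0 0 -15 0 40; 0 0 -45 0 40; 0 0 -80 0 40; 0 0 -100 0 40")

```text
time: 11.55
eef_pos: [0.5475, -0.1556, 0.322]
tool_rot: [0.616, 0.788, 0.001, 0.002]
force: [-0.6, -0.2, 0.8]
gripper_width: 0.0404
```

Emit:
send_rows(increments="0 -40 -10 0 40; 0 -80 -20 0 40; 0 -120 -20 0 40; 0 -150 -20 0 40; 0 -150 -20 0 40")

```text
time: 12.05
eef_pos: [0.399, -0.1925, 0.3394]
tool_rot: [0.617, 0.787, -0.0, 0.002]
force: [0.9, 0.1, 0.7]
gripper_width: 0.0398
```

```bash
python3 - <<'E'
from mv import *
plan([.596-.052*.971,-.1422-.052*.2385,.2177],103.8)
s=env.snapshot("scene");t=env.snapshot("top")
cv2.imwrite("pics/s9.png",s);cv2.imwrite("pics/t9.png",t)
from ov import *
yaw=np.radians(13.83);b=np.array([.596,-.142]);st=b-.052*np.array([np.cos(yaw),np.sin(yaw)])
rg=(.596,-.142,yaw,.2)
ov("scene",s,None,0,None,240,95,65,50,"pics/o9s.png",bright=1.8,f=12)
ov("top",t,(*st,yaw),.2105,None,370,165,78,60,"pics/o9t.png",bright=1.8,f=10)
E
```

```text
t 12.05 eef [ 0.399  -0.1925  0.3394] zaxis [ 0.0022 -0.0022 -1.    ] xyaw 103.83 q [-0.5648 -0.3218  1.7171 -0.0007  1.7432 -2.3771] w 0.03984146880748672 F [0.9054 0.1222 0.7348]
shift mm [  2.1 151.1 122. ] turn 0.03 or -179.97
```

View pics/o9s.png

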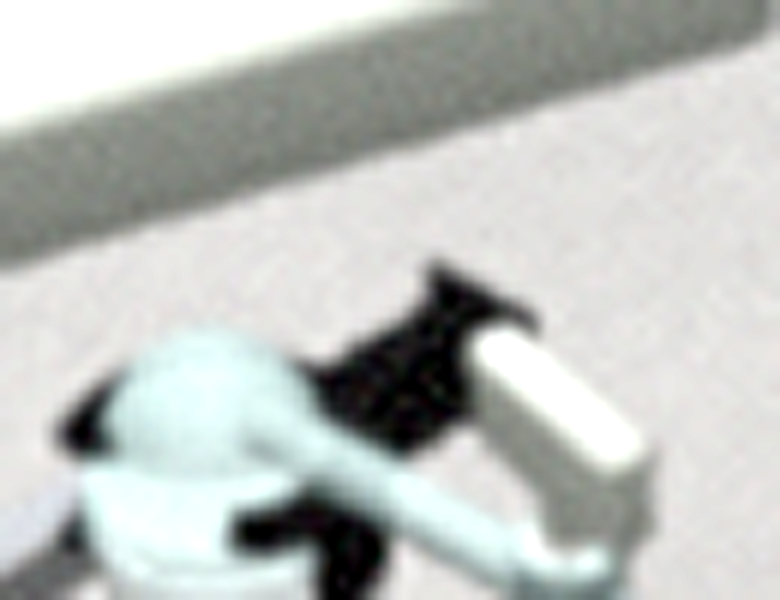

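View pics/o9t.png

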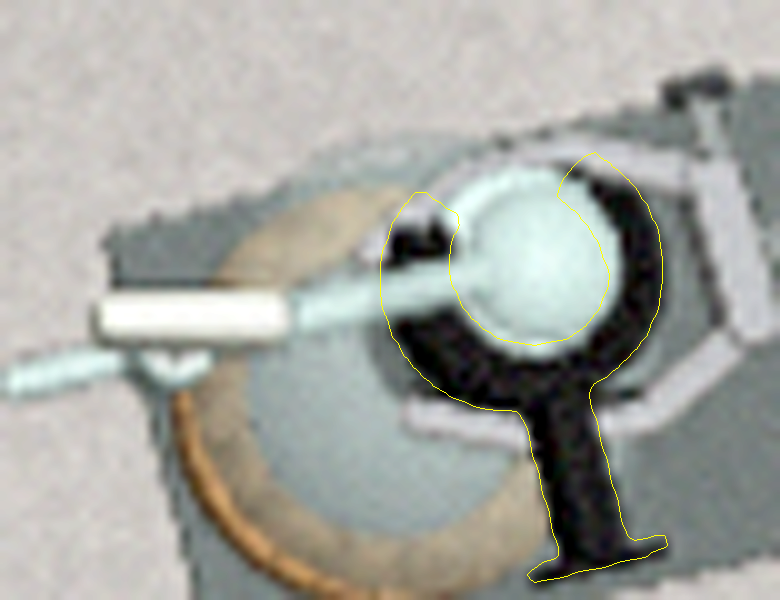

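```bash
python3 - <<'E'
from mv import *
t=cv2.imread("pics/t9.png");f=10;u0,v0=370,165
c=cv2.resize(t[v0:v0+60,u0:u0+78],None,fx=f,fy=f,interpolation=cv2.INTER_CUBIC).astype(float)
print(c[315,190],c[280,340],c[260,540])
g=c[:,:,2]; m=((g>120)).astype(np.uint8); m[:,300:]=0;m[:280]=0;m[345:]=0
cs,_=cv2.findContours(m,0,1);k=max(cs,key=cv2.contourArea);r=cv2.minAreaRect(k);b=cv2.boxPoints(r);print(r,b)
uv=(b/f)-.5+[u0,v0]+.5/f
W=np.array([onz("top",x,.297) for x in uv]);print(W,W.mean(0))
e=[W[1]-W[0],W[2]-W[1]];e=max(e,key=np.linalg.norm);print(np.linalg.norm(e),np.degrees(np.arctan2(e[1],e[0])))
print("rig y axis dir",90+13.83)
for x in ((.596,-.142),): print(x[0]-.095*np.sin(.2414),x[1]+.095*np.cos(.2414))
plan([.5733,-.0498,.36],13.8)
E
```

```text
[141. 142. 142.] [108. 109. 100.] [139. 141. 129.]
((194.0, 313.0), (40.0, 184.0), 90.0) [[102. 293.]
 [286. 293.]
 [286. 333.]
 [102. 333.]]
[[ 0.5765 -0.0287  0.297 ]
 [ 0.5771 -0.0718  0.297 ]
 [ 0.5676 -0.0717  0.297 ]
 [ 0.567  -0.0287  0.297 ]] [ 0.5721 -0.0502  0.297 ]
0.043062134796013056 -89.1475944798312
rig y axis dir 103.83
0.5732890847110792 -0.04975459725959529
t 12.15 eef [ 0.4011 -0.1919  0.3387] zaxis [ 0.0027 -0.0012 -1.    ] xyaw 103.89 q [-0.5619 -0.3172  1.7147  0.0004  1.7412 -2.375 ] w 0.03988172605172516 F [ 0.878  -0.4094  0.3739]
shift mm [ 96.6 201.3 -21. ] turn -89.91 or 90.09
```

Emit:
send_rows(increments="20 40 -21 8 40; 40 80 -21 16 40; 60 125 -21 24 40; 80 165 -21 32 40; 96 201 -21 40 40")

```text
time: 12.65
eef_pos: [0.5752, -0.0471, 0.3581]
tool_rot: [0.849, 0.528, 0.0, -0.0]
force: [-0.4, -0.3, 1.0]
gripper_width: 0.0401
```

Emit:
send_rows(increments="0 0 0 8 40; 0 0 0 16 40; 0 0 0 24 40; 0 0 0 32 40; 0 0 0 40 40")

```text
time: 13.15
eef_pos: [0.5738, -0.0489, 0.358]
tool_rot: [0.979, 0.205, -0.0, -0.0]
force: [0.8, -0.8, -0.2]
gripper_width: 0.0405
```

Emit:
send_rows(increments="0 0 0 8 40; 0 0 0 16 40; 0 0 0 23 40; 0 0 0 23 40; 0 0 0 23 40")

```text
time: 13.65
eef_pos: [0.5734, -0.0493, 0.358]
tool_rot: [1.0, 0.011, -0.0, -0.0]
force: [0.7, -0.3, 0.5]
gripper_width: 0.0403
```

```bash
python3 - <<'E'
from mv import *
plan([.5727,-.0500,.270],0.85)
s=env.snapshot("scene");t=env.snapshot("top")
crop(s,275,125,45,"pics/s10.png");crop(t,400,195,45,"pics/t10.png")
E
```

```text
t 13.65 eef [ 0.5734 -0.0493  0.358 ] zaxis [-0.0002  0.0002 -1.    ] xyaw 1.22 q [-0.175   0.048   1.3472  0.0002  1.7467 -0.1962] w 0.04033872246754778 F [ 0.7146 -0.3094  0.5248]
shift mm [-0.7  0.7 88. ] turn 0.37 or -179.63
```

View pics/s10.png

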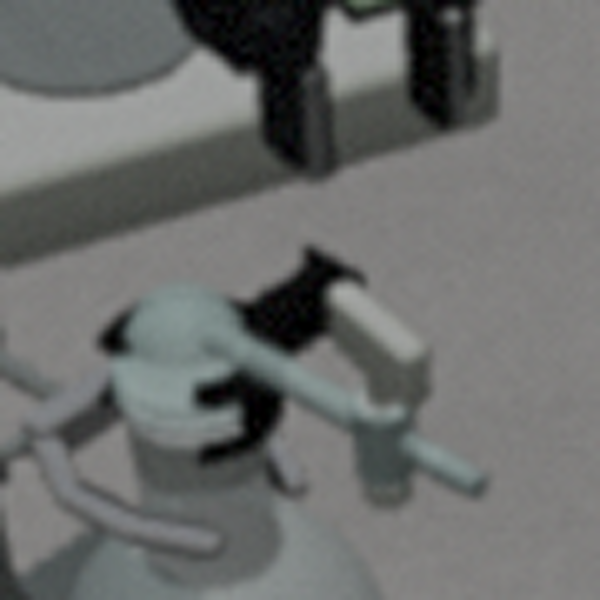

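View pics/t10.png

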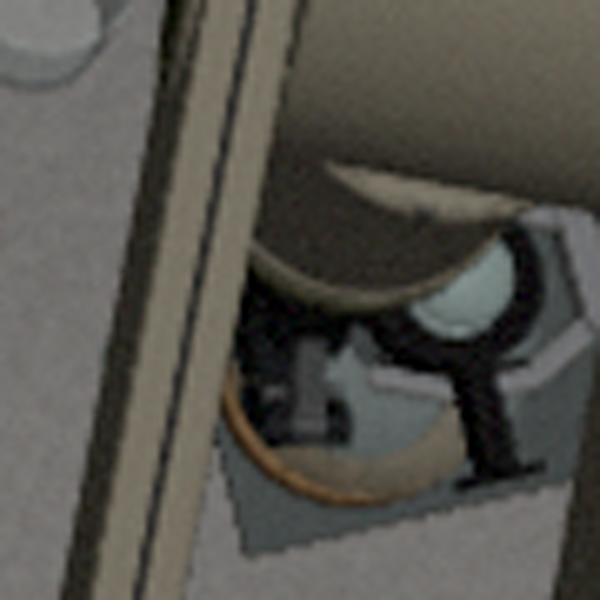

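The clip's near jaw shows an upper arm at (210,392) and a lower arm at (215,455), with rim and collar between them, so it is seated. Next is the tap.

Emit:
send_rows(increments="-1 1 25 0.4 40; -1 1 50 0.4 40; -1 1 72 0.4 40; -1 1 84 0.4 40; -1 1 88 0.4 40", newtons=40)

```text
time: 14.25
eef_pos: [0.5713, -0.0508, 0.2686]
tool_rot: [1.0, 0.005, -0.001, -0.0]
force: [0.3, 0.5, 0.4]
gripper_width: 0.0397
```

Emit:
send_rows(increments="0 0 0 0 40; 0 0 0 0 40; 0 0 0 0 40")

```text
time: 14.55
eef_pos: [0.5726, -0.0511, 0.2717]
tool_rot: [1.0, 0.005, 0.001, 0.0]
force: [0.7, -0.3, -0.4]
gripper_width: 0.0398
```

```bash
python3 - <<'E'
from mv import *
plan([.5727,-.0500,.270],0.85)
s=env.snapshot("scene")
crop(s,285,125,35,"pics/s11.png")
E
```

```text
t 14.55 eef [ 0.5726 -0.0511  0.2717] zaxis [ 0.0023 -0.0004 -1.    ] xyaw 0.57 q [-0.1782  0.0465  1.5038 -0.      1.5889 -0.1881] w 0.039829233821532646 F [ 0.7313 -0.2551 -0.3516]
shift mm [ 0.1 -1.1  1.7] turn -0.28 or 179.72
```

View pics/s11.png

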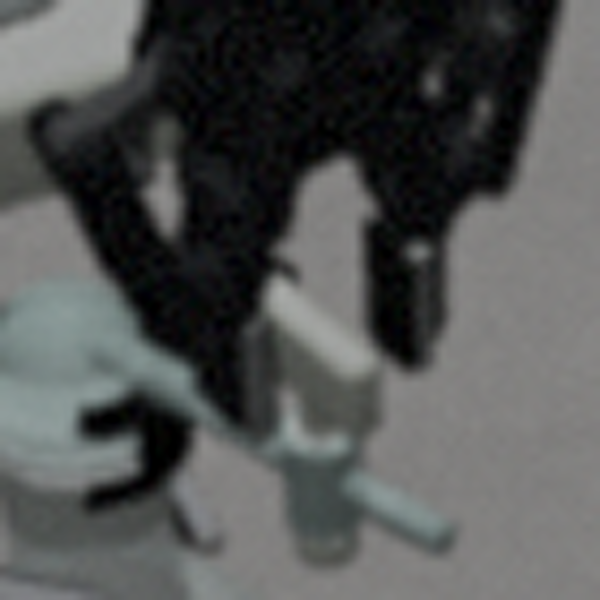

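The jaws straddle the handle. I'll close gently.

Emit:
send_rows(increments="0 -1 1 0 25; 0 -1 1 0 12; 0 -1 1 0 0; 0 -1 1 0 0; 0 -1 1 0 0", newtons=30)

```text
time: 15.1
eef_pos: [0.5746, -0.0498, 0.27]
tool_rot: [1.0, 0.005, 0.003, 0.0]
force: [15.7, 0.1, -3.7]
gripper_width: 0.0114
```

```bash
python3 - <<'E'
from mv import *
plan([.5727,-.0500,.270],13.83-90)
print(env.read_state()["moment"])
E
```

```text
t 15.1 eef [ 0.5746 -0.0498  0.27  ] zaxis [ 0.0068 -0.0001 -1.    ] xyaw 0.57 q [-0.1761  0.0479  1.5056  0.0011  1.5814 -0.1861] w 0.01136454940218363 F [15.6678  0.093  -3.6828]
shift mm [-1.9  0.1 -0. ] turn 76.74 or -103.26
[ 0.0399 -2.224  -0.0832]
```

Emit:
send_rows(increments="1.5 0 0 0 0; 2.5 0 0 0 0; 2.5 0 0 0 0; 2.5 0 0 0 0")

```text
time: 15.5
eef_pos: [0.5748, -0.0498, 0.2699]
tool_rot: [1.0, 0.005, 0.001, -0.0]
force: [2.8, 1.1, 5.1]
gripper_width: 0.0112
```

```bash
python3 - <<'E'
from mv import *
plan([.5750,-.0500,.270],13.83-90)
print(env.read_state()["moment"])
E
```

```text
t 15.5 eef [ 0.5748 -0.0498  0.2699] zaxis [ 0.0015  0.     -1.    ] xyaw 0.56 q [-0.1755  0.0536  1.4999  0.0003  1.5867 -0.1854] w 0.011153510784012298 F [2.836  1.1242 5.0863]
shift mm [ 0.2  0.2 -0.1] turn 76.73 or -103.27
[ 0.1916 -0.2001 -0.0148]
```

Emit:
send_rows(increments="0.4 0 0 7 0; 0.4 0 0 14 0; 0.4 0 0 21 0; 0.4 0 0 28 0; 0.4 0 0 35 0")

```text
time: 16.0
eef_pos: [0.5751, -0.0498, 0.2699]
tool_rot: [0.954, -0.298, 0.001, -0.0]
force: [3.0, 0.5, 5.0]
gripper_width: 0.0114
```

```bash
python3 - <<'E'
from mv import *
plan([.5750,-.0500,.270],13.83-90)
print(env.read_state()["moment"])
E
```

```text
t 16.0 eef [ 0.5751 -0.0498  0.2699] zaxis [ 0.0014  0.0001 -1.    ] xyaw -34.72 q [-0.1755  0.0544  1.4989  0.0003  1.5869  0.4305] w 0.0114017925940364 F [3.0337 0.5006 4.9696]
shift mm [ 0.   0.2 -0.1] turn 41.45 or -138.55
[ 0.3079 -0.176   0.0495]
```

Emit:
send_rows(increments="0 0 0 8 0; 0 0 0 16 0; 0 0 0 24 0; 0 0 0 32 0; 0 0 0 38 0")

```text
time: 16.5
eef_pos: [0.5753, -0.05, 0.2699]
tool_rot: [0.805, -0.593, 0.001, -0.0]
force: [2.7, -0.1, 4.4]
gripper_width: 0.0114
```

```bash
python3 - <<'E'
from mv import *
plan([.5750,-.0500,.270],13.83-90)
print(env.read_state()["moment"])
E
```

```text
t 16.5 eef [ 0.5753 -0.05    0.2699] zaxis [ 0.002  -0.0002 -1.    ] xyaw -72.76 q [-0.1755  0.0545  1.4988  0.0001  1.5863  1.0943] w 0.011447006941704887 F [ 2.6767 -0.133   4.4004]
shift mm [-0.1  0.3 -0.1] turn 3.41 or -176.59
[ 0.1682 -0.4515  0.0559]
```

Emit:
send_rows(increments="0 0 0 2 0; 0 0 0 4 0; 0 0 0 5 0; 0 0 0 5 0")

```text
time: 16.9
eef_pos: [0.5754, -0.05, 0.27]
tool_rot: [0.78, -0.625, 0.001, -0.0]
force: [4.0, -0.9, 5.3]
gripper_width: 0.0116
```

```bash
python3 - <<'E'
from mv import *
plan([.5750,-.0500,.270],13.83-90)
print(env.read_state()["moment"])
E
```

```text
t 16.9 eef [ 0.5754 -0.05    0.27  ] zaxis [ 0.0021 -0.0005 -1.    ] xyaw -77.42 q [-0.1755  0.0546  1.4987 -0.0001  1.5862  1.1757] w 0.011643735009924534 F [ 3.9818 -0.9189  5.2546]
shift mm [-0.1  0.4 -0. ] turn -1.25 or 178.75
[ 0.0874 -0.6623  0.7839]
```

The moment jumped to 0.78 N m, so the tap is at its stop. I'll ease off and release.

Emit:
send_rows(increments="0 0 0 -1 0; 0 0 0 -1 14; 0 0 0 -1 25; 0 0 0 -1 40; 0 0 0 -1 40")

```text
time: 17.4
eef_pos: [0.5744, -0.0499, 0.2685]
tool_rot: [0.786, -0.619, -0.001, 0.0]
force: [-0.1, -0.4, -0.2]
gripper_width: 0.0399
```

Emit:
send_rows(increments="0 0 -15 0 40; 0 0 -45 0 40; 0 0 -80 0 40; 0 0 -110 0 40; 0 0 -110 0 40")

```text
time: 17.9
eef_pos: [0.5763, -0.0502, 0.3865]
tool_rot: [0.786, -0.619, 0.004, -0.002]
force: [0.4, 0.1, 0.2]
gripper_width: 0.0399
```

```bash
python3 - <<'E'
from mv import *
plan([.36,.18,.37],-76)
E
```

```text
t 17.9 eef [ 0.5763 -0.0502  0.3865] zaxis [ 0.0097 -0.0018 -1.    ] xyaw -76.45 q [-0.1755  0.053   1.2907 -0.      1.7881  1.1588] w 0.03993584954830544 F [0.3748 0.1236 0.198 ]
shift mm [-274.5  156.5   14. ] turn -0.45 or 179.55
```

Emit:
send_rows(increments="-40 22 0 0 40; -85 48 0 0 40; -130 75 0 0 40; -175 100 0 0 40; -215 122 0 0 40")

```text
time: 18.4
eef_pos: [0.4052, 0.1302, 0.3795]
tool_rot: [0.785, -0.619, 0.0, -0.0]
force: [0.7, 0.8, -0.1]
gripper_width: 0.0401
```

Emit:
send_rows(increments="-30 18 0 0 40; -50 28 0 0 40; -55 31 0 0 40; -55 31 0 0 40; -55 31 0 0 40")

```text
time: 18.9
eef_pos: [0.3643, 0.175, 0.3792]
tool_rot: [0.786, -0.619, 0.0, 0.0]
force: [0.4, -0.2, 0.3]
gripper_width: 0.0401
```

```bash
python3 - <<'E'
from mv import *
plan([.36,.18,.37],-76)
s=env.snapshot("scene");t=env.snapshot("top")
cv2.imwrite("pics/s12.png",s);cv2.imwrite("pics/t12.png",t)
from ov import *
ov("scene",s,None,0,None,240,95,65,50,"pics/o12s.png",bright=1.8,f=12)
yaw=np.radians(13.83)
ov("top",t,None,.2105,(.596,-.142,yaw,1.57),370,165,78,60,"pics/o12t.png",bright=1.8,f=10)
E
```

```text
t 18.9 eef [0.3643 0.175  0.3792] zaxis [ 0.0001 -0.0004 -1.    ] xyaw -76.46 q [ 0.3211 -0.4152  1.7162 -0.0004  1.8406  1.6556] w 0.04008730321310446 F [ 0.386  -0.2016  0.3202]
shift mm [-5.9  3.   9.2] turn -0.46 or 179.54
```

View pics/o12s.png

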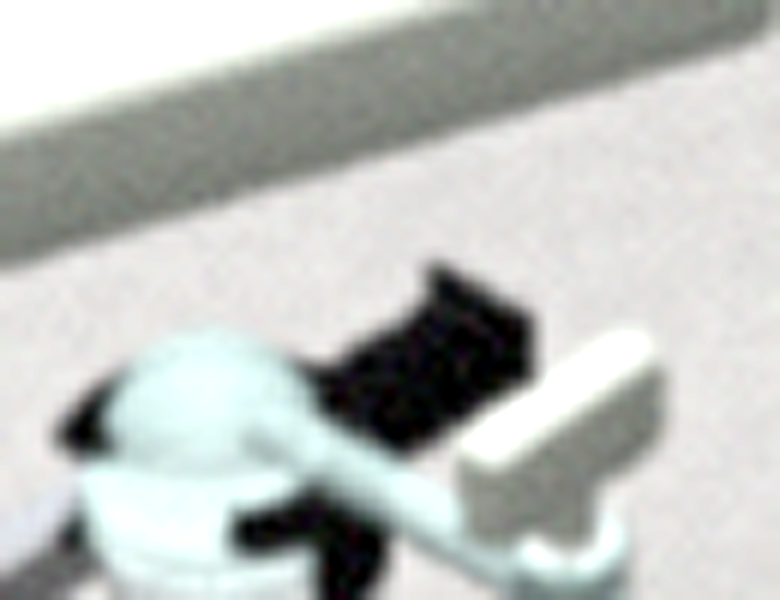

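View pics/o12t.png

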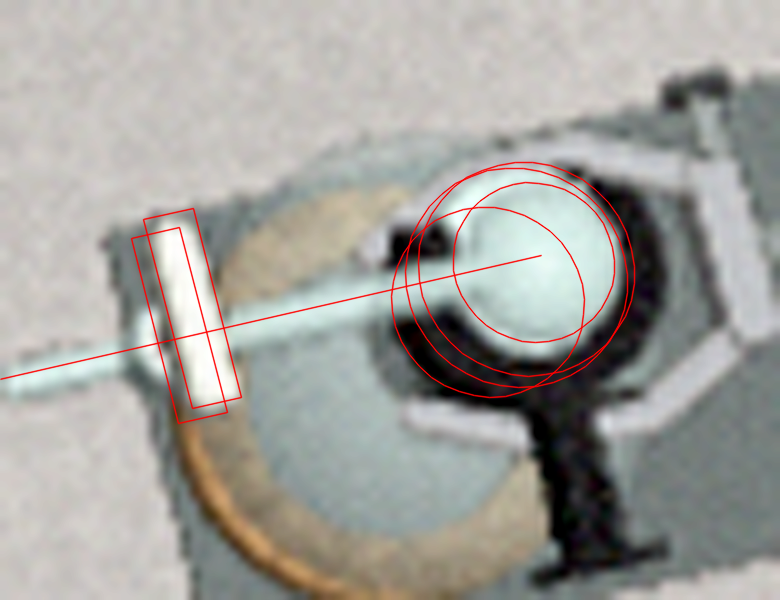

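View pics/t12.png

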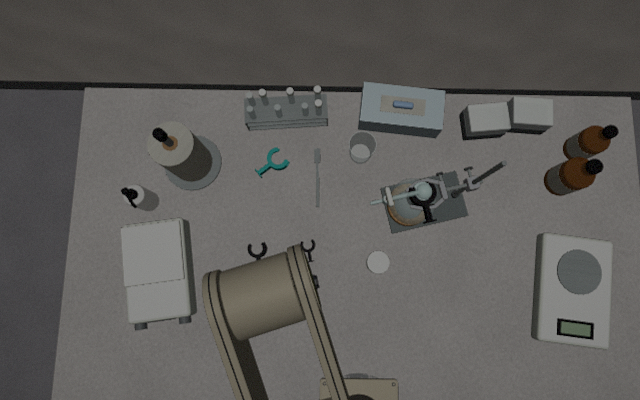

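```bash
python3 - <<'E'
from plant import env
print(env.sign_off())
E
```

```text
the job is handed in; nothing more can be done
None
```

I pushed the largest black clip onto the joint and then turned the tap clockwise to its stop. I handed in at about 19 s, with the gripper clear of everything. The other things on the bench were not touched.

**Clip:** I pinched it by the stem and pushed it on level from the free side.
- A 14 N push gave no further travel, so I took it as fully home.
- After release, the scene picture shows the rim and collar inside the slot. The top picture shows the ring fitting closely around the adapter tube.

**Tap:** The handle actually stood about 13° clockwise of the side tube at the start, not exactly along it.
- I turned it about 78° until the moment rose from 0.06 to 0.78 N m, then let go.
- The last top picture shows it square across the side tube, to within about 2°.

**Disagreements:**
- The scene camera read about 1 to 2 pixels lower than the top camera, so I relied on the top view and the measured forces.
- The detector missed the black clip in the top view and reported only the turquoise one.
- The tap handle sat about 2.5 mm from where I had estimated. This caused a 16 N side load when I gripped it, which I relieved before turning.

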